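# Heft the blanks and put the seasoned ones away

### The arm

A 7-joint arm with a two-finger parallel gripper is mounted at the origin on the work surface. World frame = base frame: x ahead of the robot, y to its left, z up, the work surface at z = 0. Lengths are in m, angles in rad, forces in N, time in s.
With the tool pointing down it reaches from about 0.4 to 0.9 m from the base axis. Payload 5.5 kg.
Tool frame: the origin (TCP) lies between the finger pads; the fingertips stand 17 mm ahead of it and the grasp point (between the pads) lies 2 mm behind it; z points along the fingers, y is the line along which they close (so a half turn about z gives the same grasp; the last joint's range is limited). The gripper opens to 85 mm and grips with 20 to 120 N. Pads are 22 mm wide; open, the fingers measure 114 mm over their backs; the gripper's body (76 mm by 85 mm) begins 54 mm behind the grasp point. The pads swing forward as they close: fully open they stand 13 mm farther back than shut.
Start: joints at [-1.074, 0.501, -0.427, 1.55, 0.221, 1.138, -0.21], TCP at [0.151, 0.632, 0.248] pointing down, gripper open.
Joint ranges: [-2.88, 2.88], [-0.31, 2.03], [-1.54, 1.56], [0.2, 2.42], [-1.41, 4.55], [0.19, 2.02], [-2.57, 2.57]. Speed limits (rad/s): [2.57, 2.57, 3.14, 3.14, 3.14, 3.14, 3.14].

### API

Orientations are given as a 3x3 rotation matrix whose columns are the frame's x, y, z axes.
In Python, from cell import status, viewer, job gives the robot as it stands. The module is installed in compiled form; this text tells all that it offers.
- The arm moves only by the shell command python3 -m inch 'ROWS' [OPENING] [FORCE]. ROWS is JSON, a list of rows, each an object of numbers: "x", "y", "z": the shift along the world's x, y, z in m; "ax", "ay", "az": the turn, a rotation vector about the world's x, y, z in rad. A call has 1 to 20 rows; each row shifts and turns the commanded pose from where the row before left it; what a row does not reach is not made up. A row lasts 1/12 s, in which the tool goes at most 41.7 mm and 7.16 degrees, less where a joint would pass 70% of its speed; a pose out of reach is approached as far as the arm can. A call is refused whole if a number of a shift passes 0.0417 or a number of a turn 0.125, either way. A call with a gripper value outside its range is refused whole. OPENING is the closure, from -1 (fully open) to 1 (shut), set as the call begins (- or left out, the last holds). The fingers move at their own pace and stop on an object; FORCE is the grip in N (left out, the last holds). Time passes only in rows, so rows that do not move let the fingers close. It gives the time, the measured TCP pose, the force, the opening and the grip force at its end, in the units of the state.
- status.sense(): the state, without advancing time (a new reading comes with each control period).
- viewer.camera(name): name is "scene" or "top" or "wrist"; returns the picture (384x512x3 uint8, red, green, blue); there is no depth.
- viewer.calibration(name): a dict with "mtx" (3x3 intrinsics, pixels), "k1" (the pictures are not rectified: a ray, as slopes to the right and down, at radius r is drawn at 1 + k1 r^2 times it, then the intrinsics apply), "world_to_cam" (4x4, takes a point from world to camera coordinates). Camera axes: x right, y down, z forward; pixel columns grow to the right and rows downward; lengths in m; the calibration is good to about 2 mm. A picture is of the moment at which its call begins: read the wrist's pose just before it. calibration takes no time and is no camera call; for the wrist camera it gives the pose at the moment of the call.
- job.close_job(): hands the job in; it is judged then, once.
The state is a dict: "time_s": time; "joint_pos": joint angles; "qvel": joint speeds; "tau": joint torques, N m; "ee_pos": TCP position; "tool_rot": TCP orientation; "contact_force": force on the tool from outside, world axes, zero at the start; "torque": the same for the moment, N m; "width": opening from 0.0 (shut) to 1.0 (fully open); "grasp_force": force on a finger pad.
Only numpy, scipy, OpenCV 4.12 (cv2) and the standard library are available. Lean on these libraries where they do the work, as an engineer would, in place of code of your own. Each camera call takes 0.05 s, during which the arm holds its last target. There are 200 camera calls.

### The job

Some of the wooden blanks standing in the slotted rack are seasoned and some are still damp; they look alike, but a damp one is clearly heavier than the red-ended sample on the bench, which is known to be dry. Feel the weight of each blank by sliding it up in its slot; put every dry one and the sample side by side in the open drawer of the chest, none on top of another, and leave every damp one standing fully down in a slot of the rack. Then push the drawer fully home until its catch holds it, leaving the chisel, the offcut and the brush jar where they are.

Things in the scene. Friction and masses are not known exactly. Their poses are not given: they have to be found in the camera images.
- blank_a: wooden carving blank, a plain pale board 130 x 26 x 60 mm; origin at its centre, x along its length, y through its thickness, z up its height as it stands on its long edge in a rack slot at the start. Dry ones weigh within 10 % of the sample, damp ones 2.1 to 2.4 times as much; both look the same. May be absent (no pose given)
- blank_b: wooden carving blank, a plain pale board 130 x 26 x 60 mm; origin at its centre, x along its length, y through its thickness, z up its height as it stands on its long edge in a rack slot at the start. Dry ones weigh within 10 % of the sample, damp ones 2.1 to 2.4 times as much; both look the same. May be absent (no pose given)
- blank_c: wooden carving blank, a plain pale board 130 x 26 x 60 mm; origin at its centre, x along its length, y through its thickness, z up its height as it stands on its long edge in a rack slot at the start. Dry ones weigh within 10 % of the sample, damp ones 2.1 to 2.4 times as much; both look the same. May be absent (no pose given)
- blank_d: wooden carving blank, a plain pale board 130 x 26 x 60 mm; origin at its centre, x along its length, y through its thickness, z up its height as it stands on its long edge in a rack slot at the start. Dry ones weigh within 10 % of the sample, damp ones 2.1 to 2.4 times as much; both look the same. May be absent (no pose given)
- blank_e: wooden carving blank, a plain pale board 130 x 26 x 60 mm; origin at its centre, x along its length, y through its thickness, z up its height as it stands on its long edge in a rack slot at the start. Dry ones weigh within 10 % of the sample, damp ones 2.1 to 2.4 times as much; both look the same. May be absent (no pose given)
- sample: the dry sample: the same 130 x 26 x 60 mm board with both ends painted red, weighing about 95 g; origin at its centre; x along its length, y through its thickness, z across its width (60). It starts lying flat on the bench, its y axis vertical
- rack: fixed wooden rack 294 x 130 mm, 44 mm high; origin at the centre of its underside, x along its row of five slots, 29.5 mm wide, centred at x = -112, -56, 0, 56, 112 mm. On a 12 mm base board stand two toothed rails, 20 mm wide, at y = +-42 mm, teeth 32 mm tall. A blank stands lengthwise along the rack's y, its top 72 mm above the bench; its middle, between the rails, is free to grip
- rack_floor (a point): point on the top of the rack's base board (the floor of the middle slot), 12 mm above the bench; axes as the rack
- drawer_floor (a point): centre of the drawer's inner floor, 21 mm above the bench, moving with it. x points into the chest; the drawer opens to -x. Inside 193 (x) by 268 mm (y); side walls 61 mm and front 83 mm above this floor (55 in the middle 100 mm). The chest's top covers what lies at x > -0.1025 m + the drawer's opening and clears this floor by 75 mm: room for a blank on edge, or two lying flat on one another
- drawer_front (a point): middle, side to side, of the drawer front's outer face, 41 mm above the bench; a flat panel 306 mm wide without a handle, reaching from 6 to 76 mm above the bench in the middle 100 mm and to 104 mm beside that; it may be pushed anywhere. Moves with the drawer; axes as drawer_floor
- drawer (a joint): how far the drawer is open, m; 0 is fully home, 0.20 fully open. It runs easily, with about 1 N of friction; from 11 mm a sprung catch resists with up to about 8 N, gives way at about 5 mm, and then helps the drawer in against its stop
- chest: fixed wooden chest, 250 (x) by 310 (y) by 108 mm high, with the one drawer; origin at the centre of its underside, x pointing away from the drawer's front
- chisel: bystander, to be left where it is: broad chisel with a brown handle, 210 mm long, 25 mm high, lying along its x; origin on the bench below its middle
- offcut: bystander, to be left where it is: small block of wood 36 x 30 x 28 mm; origin at its underside
- brush_jar: bystander, to be left where it is: blue jar of brushes, 76 mm across, 215 mm high with the brushes; origin at its underside

How it is judged:
By the outcome, as a careful person would: the job done as asked, in the order asked, and still so for the second after the job is handed in, with the robot touching nothing.
Of blank_a, blank_b, blank_c, blank_d, blank_e only 3 to 5 are there at a start; the rules pass over those that are not, and their reading is None.
At some moment in a run one of sample may be knocked a few centimetres aside while the robot is not near it.
Once in a run the grip may slacken for a moment while it holds something.
It also fails if it takes over 210 s, if anything falls off the work surface, if the arm or the gripper's body presses on something with over 40 N, if the wrist force passes 120 N, or if a joint passes its speed limit or range.

## Working session

There is one attempt and no reset: what is moved stays moved. The work goes in short steps, Python scripts to look and compute and a shell command to move; the robot and the scene stay as the last step left them, time stands still between calls to the robot, and variables do not carry over. Pictures are saved under pics/ and viewed, at most 14 in all, crops included, and the job is handed in when it is done.

```bash
mkdir -p pics
cat > h.py <<'E'
import numpy as np, cv2
from cell import status, viewer, job
def snap(name,fn):
    c=viewer.calibration(name); im=viewer.camera(name)
    cv2.imwrite(fn,cv2.cvtColor(im,cv2.COLOR_RGB2BGR)); return im,c
def ray(c,u,v):
    K=c["mtx"]; d=np.array([(u-K[0][2])/K[0][0],(v-K[1][2])/K[1][1]]); s=d.copy()
    for _ in range(30): s=d/(1+c["k1"]*(s@s))
    T=np.array(c["world_to_cam"]); R=T[:3,:3]; o=-R.T@T[:3,3]
    return o,R.T@np.array([s[0],s[1],1])
def onz(c,u,v,z):
    o,d=ray(c,u,v); return o+d*(z-o[2])/d[2]
def two(c1,p1,c2,p2):
    o1,d1=ray(c1,*p1);o2,d2=ray(c2,*p2)
    A=np.stack([d1,-d2],1); t=np.linalg.lstsq(A,o2-o1,rcond=None)[0]
    a=o1+d1*t[0];b=o2+d2*t[1]; return (a+b)/2,np.linalg.norm(a-b)
def proj(c,P):
    T=np.array(c["world_to_cam"]); q=T[:3,:3]@np.array(P)+T[:3,3]; s=q[:2]/q[2]; s=s*(1+c["k1"]*(s@s)); K=c["mtx"]
    return np.array([K[0][0]*s[0]+K[0][2],K[1][1]*s[1]+K[1][2]])
E
python3 - <<'E'
from h import *
s=status.sense();print({k:np.round(v,3).tolist() for k,v in s.items()})
a,_=snap("top","pics/t.png");b,_=snap("scene","pics/s.png")
for n in ("top","scene"):
    c=viewer.calibration(n);T=np.array(c["world_to_cam"]);print(n,c["mtx"],c["k1"],-T[:3,:3].T@T[:3,3],T[:3,:3])
for n in ("t","s"):
    im=cv2.imread(f"pics/{n}.png");cv2.imwrite(f"pics/{n}0.png",cv2.resize(im,(800,600),interpolation=cv2.INTER_CUBIC))
E
```

```text
{'time_s': 0.0, 'joint_pos': [-1.074, 0.502, -0.427, 1.551, 0.221, 1.138, -0.21], 'qvel': [-0.001, 0.0, 0.0, -0.0, -0.001, -0.0, -0.0], 'tau': [0.0, -56.951, -5.817, -28.094, 0.01, 0.012, -0.0], 'ee_pos': [0.15, 0.632, 0.247], 'tool_rot': [[-0.973, 0.232, -0.001], [0.232, 0.973, -0.002], [0.0, -0.002, -1.0]], 'contact_force': [0.69, -0.205, 0.533], 'torque': [0.039, 0.004, -0.013], 'grasp_force': 0.0, 'width': 0.998}
top [[425.58120359   0.         262.40515694]
 [  0.         425.58120359 190.35973675]
 [  0.           0.           1.        ]] -0.005470443501666724 [ 0.38385352 -0.00903862  1.34812919] [[ 0.01834572 -0.99983111  0.00109128]
 [-0.98843032 -0.01830087 -0.15056754]
 [ 0.15056208  0.00168361 -0.98859912]]
scene [[391.30151392   0.         260.87410297]
 [  0.         391.30151392 193.87290559]
 [  0.           0.           1.        ]] 0.013794674635944021 [1.02613898 0.57790252 0.93254444] [[-0.81384052  0.58092431  0.01380394]
 [ 0.43842233  0.62944812 -0.64154573]
 [-0.38137837 -0.51606396 -0.76696058]]
```

View pics/t0.png

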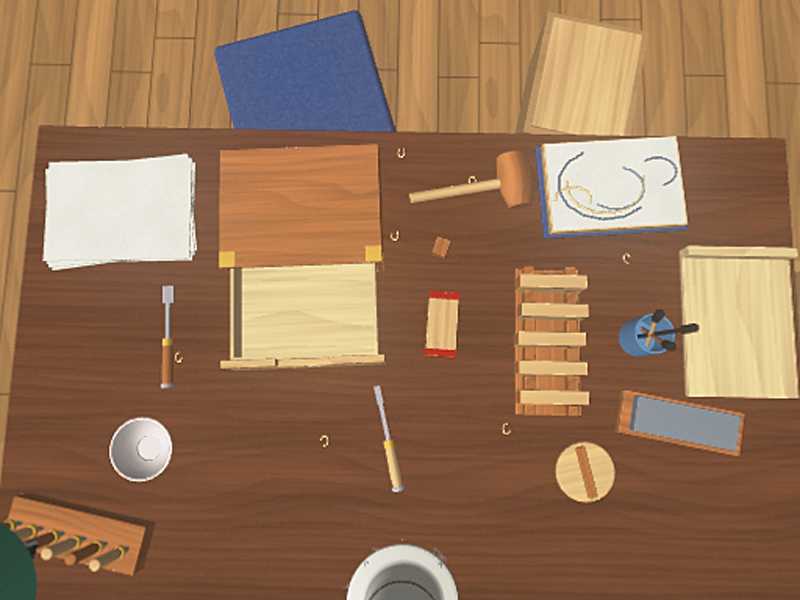

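View pics/s0.png

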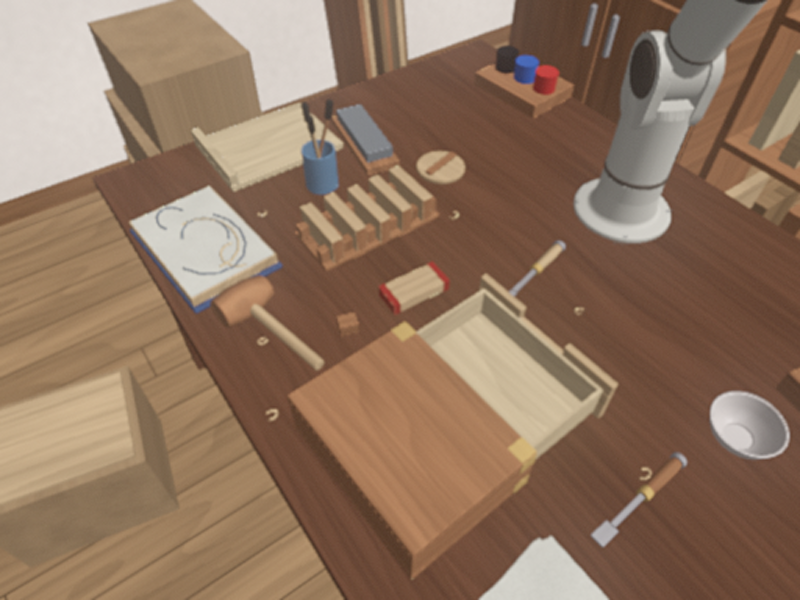

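The top view shows five blanks in the rack, with tops at about (555, 283..398)/800. The sample lies at (442, 325), the open drawer at (308, 312), the offcut at (441, 247) and the chisel at (167, 335). The brush jar is at (648, 335). Next I'll measure these.

Run:
```python
from h import *
t=cv2.imread("pics/t.png");s=cv2.imread("pics/s.png");ct=viewer.calibration("top");cs=viewer.calibration("scene")
def cnts(im,lo,hi,box,amin):
    m=cv2.inRange(cv2.cvtColor(im,cv2.COLOR_BGR2HSV),lo,hi); z=np.zeros_like(m);x0,y0,x1,y1=box;z[y0:y1,x0:x1]=m[y0:y1,x0:x1]
    return [c for c in cv2.findContours(z,0,2)[0] if cv2.contourArea(c)>amin]
hs=cv2.cvtColor(t,cv2.COLOR_BGR2HSV)
print("blank hsv",hs[181,350],"rack",hs[199,350],"bench",hs[199,400])
for c in cnts(t,(10,40,150),(28,150,255),(320,165,390,270),60):
    r=cv2.minAreaRect(c);P=onz(ct,*r[0],0.072);b=np.array([onz(ct,*q,0.072) for q in cv2.boxPoints(r)])
    print("blank",np.round(r[0],1),np.round(P,4),"sides",np.round([np.linalg.norm(b[0]-b[1]),np.linalg.norm(b[1]-b[2])],4),"dirs",np.round(np.degrees(np.arctan2(*(b[1]-b[0])[1::-1])),1))
m=cv2.inRange(hs,(0,180,120),(6,255,255))|cv2.inRange(hs,(174,180,120),(180,255,255));z=np.zeros_like(m);z[180:235,265:300]=m[180:235,265:300]
pts=cv2.findNonZero(z);r=cv2.minAreaRect(pts);print("sample",np.round(r,1) if 0 else r,onz(ct,*r[0],0.026),[np.round(onz(ct,*q,0.026),4).tolist() for q in cv2.boxPoints(r)])
for nm,p in dict(chestFL=(219,268),chestFR=(382,268),frontL=(221,366),frontR=(384,358)).items():
    p=np.array(p)*.64; print(nm,[np.round(onz(ct,*p,h),3).tolist() for h in(0.104,0.108)])
# crops enlarge
cv2.imwrite("pics/tc.png",cv2.resize(t[85:270,135:395],(800,569),interpolation=cv2.INTER_CUBIC))
```

```text
blank hsv [ 17 114 224] rack [ 18 113 225] bench [ 11 134 124]
blank [353.  250.5] [ 0.4025 -0.2793  0.072 ] sides [0.0441 0.1371] dirs -0.3
blank [352.5 235. ] [ 0.4483 -0.2784  0.072 ] sides [0.1348 0.0298] dirs -89.0
blank [351.5 216.5] [ 0.5037 -0.2761  0.072 ] sides [0.1357 0.0332] dirs -88.9
blank [353.7 198.4] [ 0.5587 -0.2834  0.072 ] sides [0.0394 0.1362] dirs -2.4
blank [353.1 179.9] [ 0.6154 -0.2824  0.072 ] sides [0.0551 0.1356] dirs -7.3
sample ((282.4912109375, 207.1616668701172), (19.24217987060547, 41.88479995727539), 3.094058036804199) [ 0.53328915 -0.07049742  0.026     ] [[0.4691, -0.0379, 0.026], [0.6006, -0.0431, 0.026], [0.5984, -0.1036, 0.026], [0.467, -0.0975, 0.026]]
chestFL [[0.623, 0.358, 0.104], [0.623, 0.357, 0.108]]
chestFR [[0.629, 0.047, 0.104], [0.628, 0.047, 0.108]]
frontL [[0.438, 0.343, 0.104], [0.437, 0.342, 0.108]]
frontR [[0.458, 0.04, 0.104], [0.458, 0.039, 0.108]]
```

View pics/tc.png

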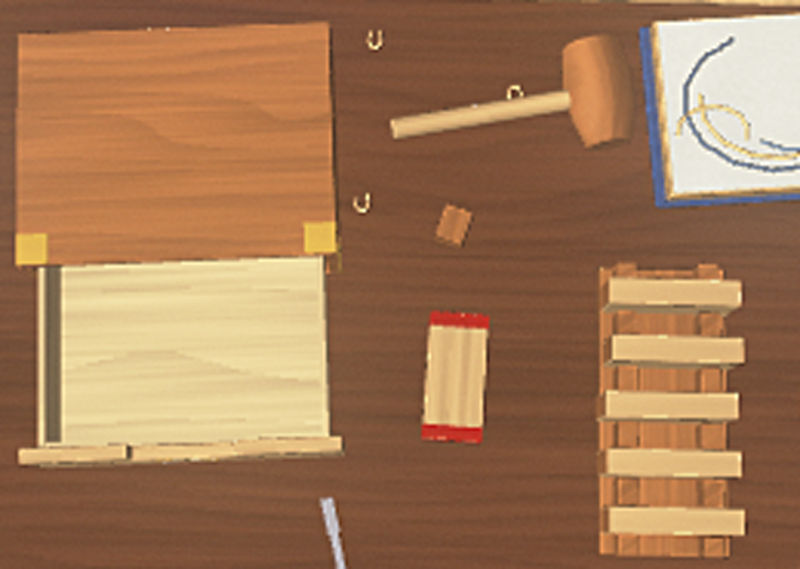

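```bash
python3 -m inch '[{"x":0.025,"y":-0.03,"z":0.008},{"x":0.025,"y":-0.03,"z":0.008},{"x":0.025,"y":-0.03,"z":0.008},{"x":0.025,"y":-0.03,"z":0.008},{"x":0.025,"y":-0.03,"z":0.008},{"x":0.025,"y":-0.03,"z":0.008},{"x":0.025,"y":-0.03,"z":0.008},{"x":0.025,"y":-0.03,"z":0.008},{"x":0.025,"y":-0.03,"z":0.008},{"x":0.025,"y":-0.03,"z":0.008},{"x":0.025,"y":-0.03,"z":0.008},{"x":0.025,"y":-0.03,"z":0.008},{"x":0.02,"y":-0.03},{"x":0.0,"y":-0.03},{}]'
python3 - <<'E'
from h import *
im,c=snap("wrist","pics/w1.png");T=np.array(c["world_to_cam"]);print(c["mtx"][0],c["k1"],-T[:3,:3].T@T[:3,3],T[:3,:3].round(3))
E
```

```text
[272.43223274   0.         257.66218979] -0.056440153926387765 [0.06888915 0.65168003 0.37259461] [[ 0.231  0.973 -0.001]
 [ 0.92  -0.218  0.327]
 [ 0.318 -0.077 -0.945]]validation failed for argument at $[0]...
```

View pics/w1.png

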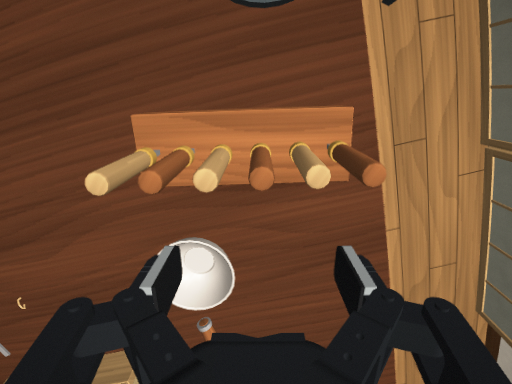

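The first move was refused at row 0, so the arm hasn't moved and this view shows only the tool holder and bowl. I'll try full rows.

```bash
python3 -m inch '[{"x":0.025,"y":-0.03,"z":0.008,"ax":0,"ay":0,"az":-0.1}]'; python3 -m inch '[{"x":0.025,"y":-0.03,"z":0.008,"az":-0.1}]'; python3 -m inch '[{"x":0.025,"y":-0.03,"z":0.008}]'
```

```text
time_s: 0.23
ee_pos: [0.1678, 0.6054, 0.254]
tool_rot: [[-0.948, 0.318, -0.007], [0.318, 0.948, 0.0], [0.007, -0.002, -1.0]]
contact_force: [-0.7, 1.2, 1.5]
width: 0.999
grasp_force: 0.0validation failed for argument at $[0]...
validation failed for argument at $[0]...
```

```bash
python3 -m inch '[{"x":0.03,"y":-0.028,"z":0.006,"ax":0,"ay":0,"az":-0.08},{"x":0.03,"y":-0.028,"z":0.006,"ax":0,"ay":0,"az":-0.08},{"x":0.03,"y":-0.028,"z":0.006,"ax":0,"ay":0,"az":-0.08},{"x":0.03,"y":-0.028,"z":0.006,"ax":0,"ay":0,"az":-0.08},{"x":0.03,"y":-0.028,"z":0.006,"ax":0,"ay":0,"az":-0.08},{"x":0.03,"y":-0.028,"z":0.006,"ax":0,"ay":0,"az":-0.08},{"x":0.03,"y":-0.028,"z":0.006,"ax":0,"ay":0,"az":-0.08},{"x":0.03,"y":-0.028,"z":0.006,"ax":0,"ay":0,"az":-0.08},{"x":0.03,"y":-0.028,"z":0.006,"ax":0,"ay":0,"az":-0.08},{"x":0.03,"y":-0.028,"z":0.006,"ax":0,"ay":0,"az":-0.08},{"x":0.02,"y":-0.035,"z":0.0,"ax":0,"ay":0,"az":-0.08},{"x":0,"y":-0.04,"z":0.0,"ax":0,"ay":0,"az":-0.08},{"x":0,"y":-0.04,"z":0.0,"ax":0,"ay":0,"az":-0.08},{"x":0,"y":-0.04,"z":0.0,"ax":0,"ay":0,"az":-0.08},{"x":0,"y":-0.04,"z":0.0,"ax":0,"ay":0,"az":-0.08},{"x":0,"y":0,"z":0,"ax":0,"ay":0,"az":0},{"x":0,"y":0,"z":0,"ax":0,"ay":0,"az":0}]'
python3 - <<'E'
from h import *
im,c=snap("wrist","pics/w2.png");np.save("w2.npy",c,allow_pickle=True);T=np.array(c["world_to_cam"]);print(-T[:3,:3].T@T[:3,3])
E
```

```text
time_s: 1.65
ee_pos: [0.4957, 0.1243, 0.3164]
tool_rot: [[-0.031, 1.0, 0.0], [1.0, 0.031, -0.001], [-0.001, 0.0, -1.0]]
contact_force: [0.5, 1.6, 0.6]
width: 1.003
grasp_force: 0.0
[0.49358469 0.20900331 0.44157931]
```

View pics/w2.png

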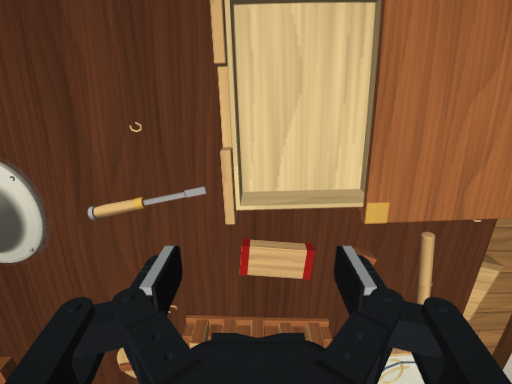

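The wrist view shows the whole drawer: front top at u≈212-226 (v 0-223) and chest front edge from (365,222) to (385,0). The sample is at (277,260). I'll measure the drawer frame from these.

Run:
```python
from h import *
c=np.load("w2.npy",allow_pickle=True).item();ct=viewer.calibration("top")
L=lambda n,u,v,z:print(n,onz(c,u,v,z).round(4))
L("chestR",364,222.5,.108);L("chest@0",384,0,.108)
for p in((226,223.5),(221.5,150)):L("front",*p,.104)
for p in((215,64),(210,0)):L("front",*p,.104)
for p in((234,223),(227,64)):L("frontin",*p,.104)
L("wallR top out",364,207,.082);L("wallR top out",240,210,.082)
L("floor",241,190,.021);L("floor",365,188,.021);L("floor",236,0,.021);L("floor",372,0,.021)
print("two-view chest FR",two(c,(364,222.5),ct,(243.8,168.6)))
for p in((241,210),):print("front R",two(c,(226,223.5),ct,(245.5,231.5)))
w=cv2.imread("pics/w2.png");hs=cv2.cvtColor(w,cv2.COLOR_BGR2HSV)
m=cv2.inRange(hs,(0,180,100),(6,255,255))|cv2.inRange(hs,(174,180,100),(180,255,255))
t=cv2.imread("pics/t.png");
cs=[q for q in cv2.findContours(m,0,2)[0] if cv2.contourArea(q)>40]
for q in cs: print(cv2.contourArea(q),cv2.boundingRect(q),np.round(cv2.boxPoints(cv2.minAreaRect(q)),1).tolist())
```

```text
chestR [0.6435 0.0537 0.108 ]
chest@0 [0.6266 0.3168 0.108 ]
front [0.4555 0.0446 0.104 ]
front [0.4505 0.1456 0.104 ]
front [0.4437 0.2447 0.104 ]
front [0.4387 0.3098 0.104 ]
frontin [0.4665 0.0457 0.104 ]
frontin [0.4574 0.2451 0.104 ]
wallR top out [0.6511 0.066  0.082 ]
wallR top out [0.4732 0.0559 0.082 ]
floor [0.471  0.0653 0.021 ]
floor [0.6741 0.0753 0.021 ]
floor [0.4603 0.3353 0.021 ]
floor [0.6447 0.3438 0.021 ]
two-view chest FR (array([0.64103821, 0.05126108, 0.10543582]), np.float64(0.007439465657744161))
front R (array([0.45303957, 0.04009472, 0.09388407]), np.float64(0.002777352781730701))
249.5 (302, 243, 13, 37) [[302.0, 279.0], [305.0, 242.60000610351562], [315.0, 243.39999389648438], [312.0, 279.79998779296875]]
258.5 (239, 238, 11, 38) [[238.3000030517578, 274.8999938964844], [241.39999389648438, 237.89999389648438], [249.60000610351562, 238.60000610351562], [246.5, 275.5]]
```

```bash
python3 -m inch '[{"x":-0.004,"y":-0.037,"z":0,"ax":0,"ay":0,"az":0},{"x":-0.004,"y":-0.037,"z":0,"ax":0,"ay":0,"az":0},{"x":-0.004,"y":-0.037,"z":0,"ax":0,"ay":0,"az":0},{"x":-0.004,"y":-0.037,"z":0,"ax":0,"ay":0,"az":0},{"x":-0.004,"y":-0.037,"z":0,"ax":0,"ay":0,"az":0},{"x":-0.004,"y":-0.037,"z":0,"ax":0,"ay":0,"az":0},{"x":-0.004,"y":-0.037,"z":0,"ax":0,"ay":0,"az":0},{"x":-0.004,"y":-0.037,"z":0,"ax":0,"ay":0,"az":0},{"x":-0.004,"y":-0.037,"z":0,"ax":0,"ay":0,"az":0},{"x":-0.004,"y":-0.037,"z":0,"ax":0,"ay":0,"az":0},{"x":0,"y":-0.03,"z":0,"ax":0,"ay":0,"az":0},{"x":0,"y":0,"z":0,"ax":0,"ay":0,"az":0},{"x":0,"y":0,"z":0,"ax":0,"ay":0,"az":0},{"x":0,"y":0,"z":0,"ax":0,"ay":0,"az":0}]'
python3 -c "
from h import *
im,c=snap('wrist','pics/w3.png');np.save('w3.npy',c,allow_pickle=True)"
python3 -m inch '[{"x":0.03,"y":0,"z":-0.01,"ax":0,"ay":0,"az":0},{"x":0.03,"y":0,"z":-0.01,"ax":0,"ay":0,"az":0},{"x":0.03,"y":0,"z":-0.01,"ax":0,"ay":0,"az":0},{"x":0,"y":0,"z":0,"ax":0,"ay":0,"az":0},{"x":0,"y":0,"z":0,"ax":0,"ay":0,"az":0},{"x":0,"y":0,"z":0,"ax":0,"ay":0,"az":0}]'
python3 -c "
from h import *
im,c=snap('wrist','pics/w4.png');np.save('w4.npy',c,allow_pickle=True)
a=cv2.imread('pics/w3.png');b=cv2.imread('pics/w4.png');
cv2.imwrite('pics/w34.png',cv2.resize(np.vstack([a[:250],b[:250]]),(614,600)))
hs=cv2.cvtColor(a,cv2.COLOR_BGR2HSV);print(hs[100:240:10,300].tolist())
"
```

```text
time_s: 2.87
ee_pos: [0.4567, -0.2706, 0.3158]
tool_rot: [[-0.04, 0.999, -0.001], [0.999, 0.04, 0.001], [0.001, -0.001, -1.0]]
contact_force: [-0.2, 0.2, 0.6]
width: 1.0
grasp_force: 0.0
time_s: 3.42
ee_pos: [0.5455, -0.2711, 0.2859]
tool_rot: [[-0.039, 0.999, -0.001], [0.999, 0.039, 0.001], [0.001, -0.001, -1.0]]
contact_force: [-0.2, 0.2, 0.1]
width: 0.998
grasp_force: 0.0
[[10, 167, 87], [10, 160, 83], [12, 166, 126], [19, 114, 231], [19, 116, 230], [19, 114, 229], [18, 116, 228], [18, 115, 227], [16, 136, 173], [13, 164, 177], [12, 165, 111], [10, 160, 89], [10, 162, 88], [10, 156, 90]]
```

View pics/w34.png

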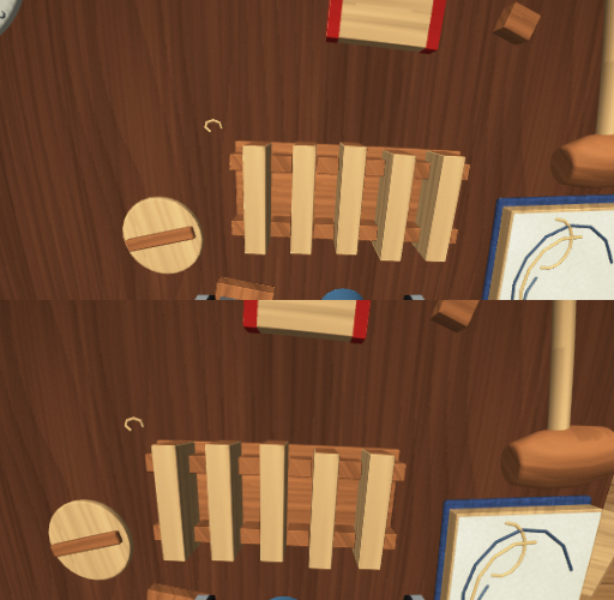

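Five blanks stand clearly in both wrist views, with bright tops and darker sides. I'll triangulate the top faces.

```bash
cat > bl.py <<'E'
from h import *
def tops(fn,c,box=(0.36,0.66,-0.37,-0.19),amin=600):
    hs=cv2.cvtColor(cv2.imread(fn),cv2.COLOR_BGR2HSV)
    m=cv2.inRange(hs,(14,85,195),(24,140,255));m=cv2.morphologyEx(m,cv2.MORPH_OPEN,np.ones((3,3)))
    out=[]
    for q in cv2.findContours(m,0,2)[0]:
        if cv2.contourArea(q)<amin: continue
        r=cv2.minAreaRect(q);P=onz(c,*r[0],.072)
        if box[0]<P[0]<box[1] and box[2]<P[1]<box[3]:
            b=cv2.boxPoints(r);b=b[np.argsort(b[:,1])];out.append((P[0],r[0],(b[0]+b[1])/2,(b[2]+b[3])/2,sorted(r[1])))
    return sorted(out,key=lambda o:o[0])
E
python3 - <<'E'
from bl import *
c3=np.load("w3.npy",allow_pickle=True).item();c4=np.load("w4.npy",allow_pickle=True).item()
A=tops("pics/w3.png",c3);B=tops("pics/w4.png",c4);print(len(A),len(B))
for a,b in zip(A,B):
    P,e=two(c3,a[1],c4,b[1]); n=two(c3,a[2],c4,b[2])[0];f=two(c3,a[3],c4,b[3])[0]; d=n-f
    print(P.round(4),round(e,4),"len",np.linalg.norm(d).round(3),"yaw",np.degrees(np.arctan2(-d[0],d[1])).round(2), "z72 mid",((onz(c3,*a[1],.072)+onz(c4,*b[1],.072))/2).round(4), np.round(a[4],1))
E
```

```text
5 5
[ 0.3921 -0.2788  0.0697] 0.0 len 0.13 yaw -0.84 z72 mid [ 0.3928 -0.2782  0.072 ] [18. 90.]
[ 0.4494 -0.2757  0.0714] 0.0004 len 0.128 yaw 0.37 z72 mid [ 0.4495 -0.2756  0.072 ] [18.4 90.1]
[ 0.5056 -0.2737  0.0736] 0.0004 len 0.127 yaw 0.37 z72 mid [ 0.5056 -0.2741  0.072 ] [18.5 90.2]
[ 0.5615 -0.281   0.0714] 0.0005 len 0.129 yaw 0.2 z72 mid [ 0.5614 -0.2808  0.072 ] [17.8 89.1]
[ 0.6187 -0.28    0.07  ] 0.0002 len 0.131 yaw 0.12 z72 mid [ 0.618  -0.2795  0.072 ] [17.4 90.1]
```

```bash
python3 -m inch '[{"x":0.004,"y":-0.0015,"z":-0.035,"ax":0,"ay":0,"az":-0.01},{"x":0.004,"y":-0.0015,"z":-0.035,"ax":0,"ay":0,"az":-0.01},{"x":0.004,"y":-0.0015,"z":-0.035,"ax":0,"ay":0,"az":-0.01},{"x":0.004,"y":-0.0015,"z":-0.035,"ax":0,"ay":0,"az":-0.007},{"x":0,"y":0,"z":-0.035,"ax":0,"ay":0,"az":0},{"x":0,"y":0,"z":0,"ax":0,"ay":0,"az":0},{"x":0,"y":0,"z":0,"ax":0,"ay":0,"az":0},{"x":0,"y":0,"z":0,"ax":0,"ay":0,"az":0}]' 0.1 40
cat > f.py <<'E'
from h import *
F=[]
for i in range(8): viewer.camera("top"); s=status.sense(); F.append(np.r_[s["contact_force"],s["tau"][1],s["tau"][3]])
F=np.array(F);print("F",F.mean(0).round(2),"sd",F.std(0).round(2)," pos",np.round(s["ee_pos"],4),"w",round(s["width"],3),"g",round(s["grasp_force"],1),"t",round(s["time_s"],2))
E
python3 f.py
```

```text
time_s: 4.13
ee_pos: [0.5624, -0.2796, 0.1139]
tool_rot: [[0.001, 1.0, 0.003], [1.0, -0.001, -0.001], [-0.001, 0.003, -1.0]]
contact_force: [-0.2, -0.1, 1.0]
width: 0.448
grasp_force: 0.0
F [ 8.000e-02  5.000e-02  3.000e-02 -5.721e+01 -2.301e+01] sd [0.27 0.41 0.39 0.68 0.34]  pos [ 0.562  -0.2788  0.1123] w 0.453 g 0.0 t 4.53
```

```bash
python3 -m inch '[{"x":0,"y":0,"z":-0.02,"ax":0,"ay":0,"az":0},{"x":0,"y":0,"z":-0.02,"ax":0,"ay":0,"az":0},{"x":0,"y":0,"z":-0.016,"ax":0,"ay":0,"az":0},{"x":0,"y":0,"z":0,"ax":0,"ay":0,"az":0},{"x":0,"y":0,"z":0,"ax":0,"ay":0,"az":0}]' && python3 -m inch '[{"x":0,"y":0,"z":0,"ax":0,"ay":0,"az":0},{"x":0,"y":0,"z":0,"ax":0,"ay":0,"az":0},{"x":0,"y":0,"z":0,"ax":0,"ay":0,"az":0},{"x":0,"y":0,"z":0,"ax":0,"ay":0,"az":0},{"x":0,"y":0,"z":0,"ax":0,"ay":0,"az":0},{"x":0,"y":0,"z":0,"ax":0,"ay":0,"az":0}]' 1 50 && python3 -m inch '[{"x":0,"y":0,"z":0.014,"ax":0,"ay":0,"az":0},{"x":0,"y":0,"z":0.014,"ax":0,"ay":0,"az":0},{"x":0,"y":0,"z":0.01,"ax":0,"ay":0,"az":0},{"x":0,"y":0,"z":0,"ax":0,"ay":0,"az":0},{"x":0,"y":0,"z":0,"ax":0,"ay":0,"az":0},{"x":0,"y":0,"z":0,"ax":0,"ay":0,"az":0}]' && python3 f.py
```

```text
time_s: 4.95
ee_pos: [0.5609, -0.2784, 0.0547]
tool_rot: [[-0.0, 1.0, -0.002], [1.0, 0.0, 0.001], [0.001, -0.002, -1.0]]
contact_force: [-0.3, -0.6, -0.5]
width: 0.452
grasp_force: 0.0
time_s: 5.45
ee_pos: [0.5622, -0.279, 0.0564]
tool_rot: [[-0.0, 1.0, 0.001], [1.0, 0.0, -0.0], [-0.0, 0.001, -1.0]]
contact_force: [-1.7, 1.8, 5.4]
width: 0.295
grasp_force: 51.3
time_s: 5.95
ee_pos: [0.5614, -0.2785, 0.0934]
tool_rot: [[-0.0, 1.0, 0.0], [1.0, 0.0, 0.0], [0.0, 0.0, -1.0]]
contact_force: [0.2, 0.1, -1.2]
width: 0.296
grasp_force: 50.5
F [ -0.21  -0.06  -1.2  -59.16 -22.77] sd [0.31 0.41 0.49 0.22 0.13]  pos [ 0.5613 -0.2786  0.0929] w 0.297 g 50.5 t 6.35
```

```bash
python3 f.py;python3 f.py
```

```text
F [  0.06  -0.39  -0.98 -58.88 -22.69] sd [0.38 0.27 0.42 0.01 0.01]  pos [ 0.5616 -0.2787  0.0933] w 0.294 g 50.5 t 6.75
F [ -0.38   0.22  -1.07 -58.91 -22.71] sd [0.42 0.34 0.42 0.01 0.  ]  pos [ 0.5615 -0.2787  0.0933] w 0.296 g 50.5 t 7.15
```

```bash
python3 -m inch '[{"x":0,"y":0,"z":0.03,"ax":0,"ay":0,"az":0},{"x":0,"y":0,"z":0.03,"ax":0,"ay":0,"az":0},{"x":0,"y":0,"z":0.03,"ax":0,"ay":0,"az":0},{"x":-0.0019,"y":0.036,"z":0,"ax":0,"ay":0,"az":0.102},{"x":-0.0019,"y":0.036,"z":0,"ax":0,"ay":0,"az":0.102},{"x":-0.0019,"y":0.036,"z":0,"ax":0,"ay":0,"az":0.102},{"x":-0.0019,"y":0.036,"z":0,"ax":0,"ay":0,"az":0.102},{"x":-0.0019,"y":0.036,"z":0,"ax":0,"ay":0,"az":0.102},{"x":-0.0019,"y":0.036,"z":0,"ax":0,"ay":0,"az":0.102},{"x":-0.0019,"y":0.036,"z":0,"ax":0,"ay":0,"az":0.102},{"x":-0.0019,"y":0.036,"z":0,"ax":0,"ay":0,"az":0.102},{"x":-0.0019,"y":0.036,"z":0,"ax":0,"ay":0,"az":0.102},{"x":-0.0019,"y":0.036,"z":0,"ax":0,"ay":0,"az":0.102},{"x":-0.0019,"y":0.036,"z":0,"ax":0,"ay":0,"az":0.102},{"x":-0.0019,"y":0.036,"z":0,"ax":0,"ay":0,"az":0.102},{"x":-0.0019,"y":0.036,"z":0,"ax":0,"ay":0,"az":0.102},{"x":-0.0019,"y":0.036,"z":0,"ax":0,"ay":0,"az":0.102},{"x":-0.0019,"y":0.036,"z":0,"ax":0,"ay":0,"az":0.102},{"x":-0.0019,"y":0.036,"z":0,"ax":0,"ay":0,"az":0.102}]' && python3 -m inch '[{"x":0,"y":0,"z":0,"ax":0,"ay":0,"az":0},{"x":0,"y":0,"z":0,"ax":0,"ay":0,"az":0},{"x":0,"y":0,"z":0,"ax":0,"ay":0,"az":0}]'
python3 - <<'E'
from h import *
print(np.round(status.sense()["joint_pos"],2))
im,c=snap('wrist','pics/w5.png');np.save('w5.npy',c,allow_pickle=True)
im,c=snap('top','pics/t5.png')
E
```

```text
time_s: 8.73
ee_pos: [0.5309, 0.2988, 0.1835]
tool_rot: [[-0.998, -0.066, 0.0], [-0.066, 0.998, -0.0], [-0.0, -0.0, -1.0]]
contact_force: [0.4, 0.7, -1.2]
width: 0.298
grasp_force: 50.6
time_s: 8.98
ee_pos: [0.5311, 0.2968, 0.183]
tool_rot: [[-0.998, -0.061, -0.0], [-0.061, 0.998, -0.001], [0.0, -0.001, -1.0]]
contact_force: [-0.0, -1.2, -1.0]
width: 0.296
grasp_force: 50.6
[-0.43  0.47 -0.16  1.73  0.09  0.96  1.01]
```

View pics/w5.png

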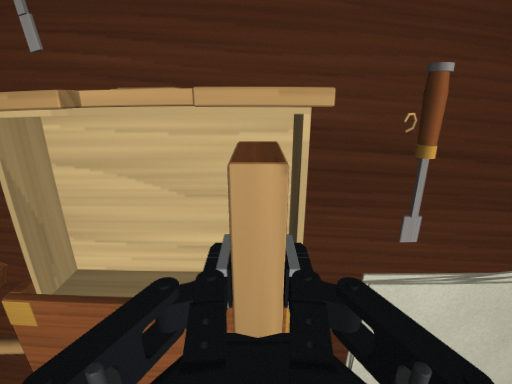

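The blank is held over the drawer, with the +y wall's top at u≈293-308. I'll check clearance to the wall and front.

```bash
cat >> h.py <<'E'
C=np.array([.557,.202]);a=np.radians(3.6);EX=np.array([np.cos(a),np.sin(a)]);EY=np.array([-np.sin(a),np.cos(a)])
def loc(P): d=np.array(P)[:2]-C; return np.round([d@EX,d@EY],4)
def wld(lx,ly): return np.round(C+lx*EX+ly*EY,4)
E
python3 - <<'E'
from h import *
c=np.load("w5.npy",allow_pickle=True).item()
for n,u,v,z in [("wall in top",294,114,.082),("wall in top",290,220,.082),("wall out",311,110,.082),("wall out",305,240,.082),("front outer top R",334,88,.104),("front in",330,106,.104),("notch",193,88,.104),("notchL",78,91,.104),("front in R-floor",48,110,.021),("floor -y near",77,268,.021),("chest edge",160,299,.108),("chest cornerR?",8,297,.108)]:
    P=onz(c,u,v,z);print(n,P.round(4),loc(P))
print(loc(status.sense()["ee_pos"]), wld(-.02,.098))
E
```

```text
wall in top [0.4577 0.3217 0.082 ] [-0.0916  0.1257]
wall in top [0.551  0.3278 0.082 ] [0.0019 0.1259]
wall out [0.4537 0.335  0.082 ] [-0.0947  0.1392]
wall out [0.5707 0.344  0.082 ] [0.0226 0.1408]
front outer top R [0.4369 0.3454 0.104 ] [-0.1109  0.1507]
front in [0.4493 0.3442 0.104 ] [-0.0985  0.1487]
notch [0.4431 0.2457 0.104 ] [-0.1109  0.0507]
notchL [0.4487 0.1612 0.104 ] [-0.1106 -0.0339]
front in R-floor [0.4694 0.0723 0.021 ] [-0.0955 -0.124 ]
floor -y near [0.664  0.0734 0.021 ] [ 0.0987 -0.1351]
chest edge [0.6261 0.2129 0.108 ] [0.0697 0.0066]
chest cornerR? [0.6393 0.061  0.108 ] [ 0.0733 -0.1459]
[-0.0194  0.0947] [0.5309 0.2986]
```

```bash
python3 -m inch '[{"x":0,"y":0,"z":-0.025,"ax":0,"ay":0,"az":0},{"x":0,"y":0,"z":-0.025,"ax":0,"ay":0,"az":0},{"x":0,"y":0,"z":-0.025,"ax":0,"ay":0,"az":0},{"x":0,"y":0,"z":-0.025,"ax":0,"ay":0,"az":0},{"x":0,"y":0,"z":-0.013,"ax":0,"ay":0,"az":0},{"x":0,"y":0,"z":-0.003,"ax":0,"ay":0,"az":0},{"x":0,"y":0,"z":0,"ax":0,"ay":0,"az":0},{"x":0,"y":0,"z":0,"ax":0,"ay":0,"az":0}]'; python3 -m inch '[{"x":0,"y":0,"z":-0.0015,"ax":0,"ay":0,"az":0},{"x":0,"y":0,"z":0,"ax":0,"ay":0,"az":0}]';python3 -m inch '[{"x":0,"y":0,"z":-0.0015,"ax":0,"ay":0,"az":0},{"x":0,"y":0,"z":0,"ax":0,"ay":0,"az":0}]'
```

```text
time_s: 9.75
ee_pos: [0.532, 0.297, 0.0681]
tool_rot: [[-0.998, -0.06, 0.001], [-0.06, 0.998, 0.0], [-0.001, 0.0, -1.0]]
contact_force: [0.1, 0.3, -0.1]
width: 0.297
grasp_force: 50.6
time_s: 9.92
ee_pos: [0.5317, 0.2976, 0.0668]
tool_rot: [[-0.998, -0.061, 0.001], [-0.061, 0.998, 0.001], [-0.001, 0.001, -1.0]]
contact_force: [-0.1, 0.2, -1.3]
width: 0.304
grasp_force: 50.6
time_s: 10.08
ee_pos: [0.5319, 0.2977, 0.0653]
tool_rot: [[-0.998, -0.061, 0.002], [-0.061, 0.998, 0.001], [-0.002, 0.001, -1.0]]
contact_force: [-0.2, -0.4, 2.6]
width: 0.302
grasp_force: 51.0
```

```bash
python3 -m inch '[{"x":0,"y":0,"z":0,"ax":0,"ay":0,"az":0},{"x":0,"y":0,"z":0,"ax":0,"ay":0,"az":0},{"x":0,"y":0,"z":0,"ax":0,"ay":0,"az":0},{"x":0,"y":0,"z":0.015,"ax":0,"ay":0,"az":0},{"x":0,"y":0,"z":0.035,"ax":0,"ay":0,"az":0},{"x":0,"y":0,"z":0.035,"ax":0,"ay":0,"az":0},{"x":0,"y":0,"z":0.03,"ax":0,"ay":0,"az":0},{"x":0,"y":0,"z":0,"ax":0,"ay":0,"az":0}]' 0.2; python3 -c "
from h import *
snap('wrist','pics/w6.png')"
python3 -m inch '[{"x":-0.0016,"y":-0.036,"z":0,"ax":0,"ay":0,"az":-0.102},{"x":-0.0016,"y":-0.036,"z":0,"ax":0,"ay":0,"az":-0.102},{"x":-0.0016,"y":-0.036,"z":0,"ax":0,"ay":0,"az":-0.102},{"x":-0.0016,"y":-0.036,"z":0,"ax":0,"ay":0,"az":-0.102},{"x":-0.0016,"y":-0.036,"z":0,"ax":0,"ay":0,"az":-0.102},{"x":-0.0016,"y":-0.036,"z":0,"ax":0,"ay":0,"az":-0.102},{"x":-0.0016,"y":-0.036,"z":0,"ax":0,"ay":0,"az":-0.102},{"x":-0.0016,"y":-0.036,"z":0,"ax":0,"ay":0,"az":-0.102},{"x":-0.0016,"y":-0.036,"z":0,"ax":0,"ay":0,"az":-0.102},{"x":-0.0016,"y":-0.036,"z":0,"ax":0,"ay":0,"az":-0.102},{"x":-0.0016,"y":-0.036,"z":0,"ax":0,"ay":0,"az":-0.102},{"x":-0.0016,"y":-0.036,"z":0,"ax":0,"ay":0,"az":-0.102},{"x":-0.0016,"y":-0.036,"z":0,"ax":0,"ay":0,"az":-0.102},{"x":-0.0016,"y":-0.036,"z":0,"ax":0,"ay":0,"az":-0.102},{"x":-0.0016,"y":-0.036,"z":0,"ax":0,"ay":0,"az":-0.102},{"x":-0.0016,"y":-0.036,"z":0,"ax":0,"ay":0,"az":-0.102},{"x":0,"y":0,"z":-0.035,"ax":0,"ay":0,"az":0},{"x":0,"y":0,"z":-0.03,"ax":0,"ay":0,"az":0},{"x":0,"y":0,"z":0,"ax":0,"ay":0,"az":0},{"x":0,"y":0,"z":0,"ax":0,"ay":0,"az":0}]' 0.1; python3 f.py; python3 -c "
from h import *
print(status.sense()['tool_rot'])
im,c=snap('top','pics/t6.png')
a=cv2.imread('pics/w6.png');b=cv2.imread('pics/t6.png')[85:270,135:395]
cv2.imwrite('pics/x6.png',np.hstack([cv2.resize(a,(400,300)),cv2.resize(b,(400,300),interpolation=cv2.INTER_CUBIC)]))"
```

```text
time_s: 10.75
ee_pos: [0.5348, 0.2997, 0.1863]
tool_rot: [[-0.998, -0.061, 0.01], [-0.061, 0.998, 0.006], [-0.01, 0.005, -1.0]]
contact_force: [0.9, 0.6, -0.3]
width: 0.397
grasp_force: 0.0
time_s: 12.47
ee_pos: [0.5034, -0.2775, 0.112]
tool_rot: [[-0.0, 1.0, -0.006], [1.0, 0.0, 0.002], [0.002, -0.006, -1.0]]
contact_force: [0.6, -0.3, -0.3]
width: 0.451
grasp_force: 0.0
F [ 3.200e-01  1.000e-02  3.000e-02 -5.128e+01 -2.167e+01] sd [0.47 0.34 0.47 0.65 0.47]  pos [ 0.5064 -0.2787  0.1156] w 0.447 g 0.0 t 12.87
[[-5.81699022e-04  9.99997735e-01  2.04738398e-03]
 [ 9.99999628e-01  5.83001700e-04 -6.35725573e-04]
 [-6.36917762e-04  2.04701342e-03 -9.99997702e-01]]
```

View pics/x6.png

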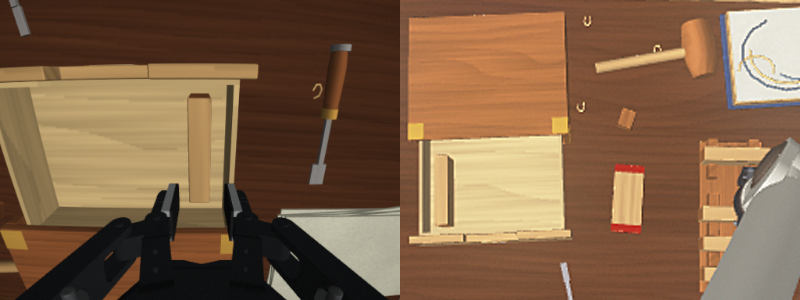

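The first blank stands upright by the drawer's +y wall. Next is the middle blank.

```bash
python3 -m inch '[{"x":-0.0005,"y":0,"z":-0.02,"ax":0,"ay":0,"az":0},{"x":0,"y":0,"z":-0.02,"ax":0,"ay":0,"az":0},{"x":0,"y":0,"z":-0.02,"ax":0,"ay":0,"az":0},{"x":0,"y":0,"z":0,"ax":0,"ay":0,"az":0},{"x":0,"y":0,"z":0,"ax":0,"ay":0,"az":0}]' && python3 -m inch '[{"x":0,"y":0,"z":0,"ax":0,"ay":0,"az":0},{"x":0,"y":0,"z":0,"ax":0,"ay":0,"az":0},{"x":0,"y":0,"z":0,"ax":0,"ay":0,"az":0},{"x":0,"y":0,"z":0,"ax":0,"ay":0,"az":0},{"x":0,"y":0,"z":0,"ax":0,"ay":0,"az":0},{"x":0,"y":0,"z":0,"ax":0,"ay":0,"az":0}]' 1 50 && python3 -m inch '[{"x":0,"y":0,"z":0.014,"ax":0,"ay":0,"az":0},{"x":0,"y":0,"z":0.014,"ax":0,"ay":0,"az":0},{"x":0,"y":0,"z":0.01,"ax":0,"ay":0,"az":0},{"x":0,"y":0,"z":0,"ax":0,"ay":0,"az":0},{"x":0,"y":0,"z":0,"ax":0,"ay":0,"az":0},{"x":0,"y":0,"z":0,"ax":0,"ay":0,"az":0}]' && python3 f.py && python3 f.py
```

```text
time_s: 13.33
ee_pos: [0.5043, -0.2783, 0.0538]
tool_rot: [[-0.0, 1.0, -0.002], [1.0, 0.0, 0.001], [0.001, -0.002, -1.0]]
contact_force: [0.5, 0.5, -0.1]
width: 0.448
grasp_force: 0.0
time_s: 13.83
ee_pos: [0.5058, -0.2791, 0.0555]
tool_rot: [[-0.0, 1.0, 0.002], [1.0, 0.0, -0.001], [-0.001, 0.002, -1.0]]
contact_force: [-1.3, 0.3, 6.7]
width: 0.298
grasp_force: 49.6
time_s: 14.33
ee_pos: [0.5047, -0.2784, 0.0918]
tool_rot: [[-0.0, 1.0, -0.001], [1.0, 0.0, 0.0], [0.0, -0.001, -1.0]]
contact_force: [0.4, -0.0, -0.8]
width: 0.297
grasp_force: 49.7
F [ 2.500e-01  2.000e-02 -1.120e+00 -5.375e+01 -2.136e+01] sd [0.56 0.61 0.47 0.19 0.1 ]  pos [ 0.5049 -0.2786  0.092 ] w 0.296 g 49.7 t 14.73
F [ -0.21  -0.23  -0.83 -53.54 -21.33] sd [0.4  0.49 0.41 0.01 0.01]  pos [ 0.5051 -0.2787  0.0923] w 0.297 g 49.7 t 15.13
```

```bash
python3 -m inch '[{"x":0,"y":0,"z":0.03,"ax":0,"ay":0,"az":0},{"x":0,"y":0,"z":0.03,"ax":0,"ay":0,"az":0},{"x":0,"y":0,"z":0.03,"ax":0,"ay":0,"az":0},{"x":0.0018,"y":0.0328,"z":0,"ax":0,"ay":0,"az":0.102},{"x":0.0018,"y":0.0328,"z":0,"ax":0,"ay":0,"az":0.102},{"x":0.0018,"y":0.0328,"z":0,"ax":0,"ay":0,"az":0.102},{"x":0.0018,"y":0.0328,"z":0,"ax":0,"ay":0,"az":0.102},{"x":0.0018,"y":0.0328,"z":0,"ax":0,"ay":0,"az":0.102},{"x":0.0018,"y":0.0328,"z":0,"ax":0,"ay":0,"az":0.102},{"x":0.0018,"y":0.0328,"z":0,"ax":0,"ay":0,"az":0.102},{"x":0.0018,"y":0.0328,"z":0,"ax":0,"ay":0,"az":0.102},{"x":0.0018,"y":0.0328,"z":0,"ax":0,"ay":0,"az":0.102},{"x":0.0018,"y":0.0328,"z":0,"ax":0,"ay":0,"az":0.102},{"x":0.0018,"y":0.0328,"z":0,"ax":0,"ay":0,"az":0.102},{"x":0.0018,"y":0.0328,"z":0,"ax":0,"ay":0,"az":0.102},{"x":0.0018,"y":0.0328,"z":0,"ax":0,"ay":0,"az":0.102},{"x":0.0018,"y":0.0328,"z":0,"ax":0,"ay":0,"az":0.102},{"x":0.0018,"y":0.0328,"z":0,"ax":0,"ay":0,"az":0.102},{"x":0.0018,"y":0.0328,"z":0,"ax":0,"ay":0,"az":0.102}]' && python3 -m inch '[{"x":0,"y":0,"z":0,"ax":0,"ay":0,"az":0},{"x":0,"y":0,"z":0,"ax":0,"ay":0,"az":0},{"x":0,"y":0,"z":0,"ax":0,"ay":0,"az":0}]'
python3 - <<'E'
from h import *
im,c=snap('wrist','pics/w7.png');print(loc(status.sense()["ee_pos"]))
E
```

```text
time_s: 16.72
ee_pos: [0.5337, 0.2476, 0.1824]
tool_rot: [[-0.998, -0.066, 0.0], [-0.066, 0.998, -0.0], [-0.0, -0.0, -1.0]]
contact_force: [1.1, -0.3, 0.1]
width: 0.299
grasp_force: 49.8
time_s: 16.97
ee_pos: [0.5337, 0.2454, 0.182]
tool_rot: [[-0.998, -0.06, -0.001], [-0.06, 0.998, -0.001], [0.001, -0.001, -1.0]]
contact_force: [0.2, -1.0, -1.0]
width: 0.298
grasp_force: 49.8
[-0.0203  0.0438]
```

View pics/w7.png

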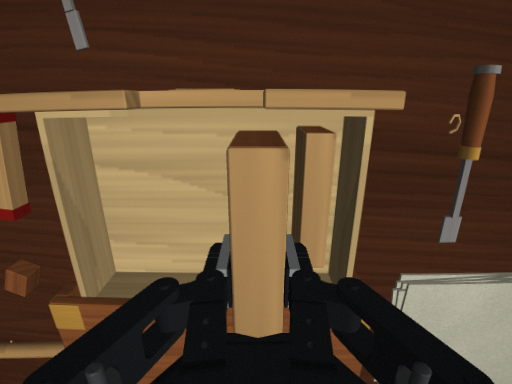

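The second blank is held squarely, with the first one clear beside it. Lowering and releasing.

```bash
python3 -m inch '[{"x":0,"y":0,"z":-0.025,"ax":0,"ay":0,"az":0},{"x":0,"y":0,"z":-0.025,"ax":0,"ay":0,"az":0},{"x":0,"y":0,"z":-0.025,"ax":0,"ay":0,"az":0},{"x":0,"y":0,"z":-0.025,"ax":0,"ay":0,"az":0},{"x":0,"y":0,"z":-0.012,"ax":0,"ay":0,"az":0},{"x":0,"y":0,"z":-0.003,"ax":0,"ay":0,"az":0},{"x":0,"y":0,"z":0,"ax":0,"ay":0,"az":0},{"x":0,"y":0,"z":-0.0015,"ax":0,"ay":0,"az":0},{"x":0,"y":0,"z":0,"ax":0,"ay":0,"az":0}]'; python3 -m inch '[{"x":0,"y":0,"z":-0.0015,"ax":0,"ay":0,"az":0},{"x":0,"y":0,"z":0,"ax":0,"ay":0,"az":0}]'
```

```text
time_s: 17.77
ee_pos: [0.5351, 0.2464, 0.0673]
tool_rot: [[-0.998, -0.061, 0.002], [-0.061, 0.998, 0.001], [-0.002, 0.001, -1.0]]
contact_force: [0.3, 0.7, -1.5]
width: 0.303
grasp_force: 49.8
time_s: 17.93
ee_pos: [0.5345, 0.2464, 0.0652]
tool_rot: [[-0.998, -0.061, 0.002], [-0.061, 0.998, 0.001], [-0.002, 0.001, -1.0]]
contact_force: [0.3, -0.4, -0.7]
width: 0.299
grasp_force: 49.8
```

```bash
python3 -m inch '[{"x":0,"y":0,"z":-0.0015,"ax":0,"ay":0,"az":0},{"x":0,"y":0,"z":0,"ax":0,"ay":0,"az":0}]'; python3 -m inch '[{"x":0,"y":0,"z":0,"ax":0,"ay":0,"az":0},{"x":0,"y":0,"z":0,"ax":0,"ay":0,"az":0},{"x":0,"y":0,"z":0,"ax":0,"ay":0,"az":0},{"x":0,"y":0,"z":0.015,"ax":0,"ay":0,"az":0},{"x":0,"y":0,"z":0.035,"ax":0,"ay":0,"az":0},{"x":0,"y":0,"z":0.035,"ax":0,"ay":0,"az":0},{"x":0,"y":0,"z":0.03,"ax":0,"ay":0,"az":0},{"x":0,"y":0,"z":0,"ax":0,"ay":0,"az":0}]' 0.2; python3 -m inch '[{"x":0.0053,"y":-0.0328,"z":0,"ax":0,"ay":0,"az":-0.102},{"x":0.0053,"y":-0.0328,"z":0,"ax":0,"ay":0,"az":-0.102},{"x":0.0053,"y":-0.0328,"z":0,"ax":0,"ay":0,"az":-0.102},{"x":0.0053,"y":-0.0328,"z":0,"ax":0,"ay":0,"az":-0.102},{"x":0.0053,"y":-0.0328,"z":0,"ax":0,"ay":0,"az":-0.102},{"x":0.0053,"y":-0.0328,"z":0,"ax":0,"ay":0,"az":-0.102},{"x":0.0053,"y":-0.0328,"z":0,"ax":0,"ay":0,"az":-0.102},{"x":0.0053,"y":-0.0328,"z":0,"ax":0,"ay":0,"az":-0.102},{"x":0.0053,"y":-0.0328,"z":0,"ax":0,"ay":0,"az":-0.102},{"x":0.0053,"y":-0.0328,"z":0,"ax":0,"ay":0,"az":-0.102},{"x":0.0053,"y":-0.0328,"z":0,"ax":0,"ay":0,"az":-0.102},{"x":0.0053,"y":-0.0328,"z":0,"ax":0,"ay":0,"az":-0.102},{"x":0.0053,"y":-0.0328,"z":0,"ax":0,"ay":0,"az":-0.102},{"x":0.0053,"y":-0.0328,"z":0,"ax":0,"ay":0,"az":-0.102},{"x":0.0053,"y":-0.0328,"z":0,"ax":0,"ay":0,"az":-0.102},{"x":0.0053,"y":-0.0328,"z":0,"ax":0,"ay":0,"az":-0.102},{"x":0,"y":0,"z":-0.035,"ax":0,"ay":0,"az":0},{"x":0,"y":0,"z":-0.03,"ax":0,"ay":0,"az":0},{"x":0,"y":0,"z":0,"ax":0,"ay":0,"az":0},{"x":0,"y":0,"z":0,"ax":0,"ay":0,"az":0}]' 0.1; python3 f.py
```

```text
time_s: 18.1
ee_pos: [0.5354, 0.2465, 0.0645]
tool_rot: [[-0.998, -0.061, 0.003], [-0.061, 0.998, 0.001], [-0.003, 0.001, -1.0]]
contact_force: [0.4, -0.6, 5.5]
width: 0.296
grasp_force: 50.7
time_s: 18.77
ee_pos: [0.5375, 0.2482, 0.1845]
tool_rot: [[-0.998, -0.061, 0.01], [-0.061, 0.998, 0.005], [-0.01, 0.004, -1.0]]
contact_force: [1.3, 0.8, 0.2]
width: 0.401
grasp_force: 0.0
time_s: 20.43
ee_pos: [0.6169, -0.2774, 0.1105]
tool_rot: [[-0.0, 1.0, -0.005], [1.0, 0.0, 0.002], [0.002, -0.005, -1.0]]
contact_force: [0.3, -1.0, 0.3]
width: 0.445
grasp_force: 0.0
F [ 8.000e-02 -1.300e-01 -2.000e-02 -6.204e+01 -2.392e+01] sd [0.56 0.55 0.26 0.87 0.56]  pos [ 0.6195 -0.2787  0.1143] w 0.45 g 0.0 t 20.83
```

```bash
python3 -m inch '[{"x":-0.001,"y":0,"z":-0.02,"ax":0,"ay":0,"az":0},{"x":0,"y":0,"z":-0.02,"ax":0,"ay":0,"az":0},{"x":0,"y":0,"z":-0.018,"ax":0,"ay":0,"az":0},{"x":0,"y":0,"z":0,"ax":0,"ay":0,"az":0},{"x":0,"y":0,"z":0,"ax":0,"ay":0,"az":0}]' && python3 -m inch '[{"x":0,"y":0,"z":0,"ax":0,"ay":0,"az":0},{"x":0,"y":0,"z":0,"ax":0,"ay":0,"az":0},{"x":0,"y":0,"z":0,"ax":0,"ay":0,"az":0},{"x":0,"y":0,"z":0,"ax":0,"ay":0,"az":0},{"x":0,"y":0,"z":0,"ax":0,"ay":0,"az":0},{"x":0,"y":0,"z":0,"ax":0,"ay":0,"az":0}]' 1 50 && python3 -m inch '[{"x":0,"y":0,"z":0.014,"ax":0,"ay":0,"az":0},{"x":0,"y":0,"z":0.014,"ax":0,"ay":0,"az":0},{"x":0,"y":0,"z":0.01,"ax":0,"ay":0,"az":0},{"x":0,"y":0,"z":0,"ax":0,"ay":0,"az":0},{"x":0,"y":0,"z":0,"ax":0,"ay":0,"az":0},{"x":0,"y":0,"z":0,"ax":0,"ay":0,"az":0}]' && python3 f.py && python3 f.py
```

```text
time_s: 21.25
ee_pos: [0.617, -0.2783, 0.0543]
tool_rot: [[-0.0, 1.0, -0.002], [1.0, 0.0, 0.001], [0.001, -0.002, -1.0]]
contact_force: [0.3, 0.0, -0.1]
width: 0.452
grasp_force: 0.0
time_s: 21.75
ee_pos: [0.6185, -0.2791, 0.0563]
tool_rot: [[-0.0, 1.0, 0.002], [1.0, 0.0, -0.001], [-0.001, 0.002, -1.0]]
contact_force: [-0.8, 0.7, 6.0]
width: 0.295
grasp_force: 50.3
time_s: 22.25
ee_pos: [0.6173, -0.2785, 0.0928]
tool_rot: [[-0.0, 1.0, -0.0], [1.0, 0.0, 0.0], [0.0, -0.0, -1.0]]
contact_force: [0.7, 0.0, -2.6]
width: 0.295
grasp_force: 49.9
F [  0.08  -0.31  -2.27 -65.23 -24.43] sd [0.56 0.4  0.41 0.27 0.14]  pos [ 0.6175 -0.2786  0.0924] w 0.294 g 49.9 t 22.65
F [ 4.000e-02  1.200e-01 -1.940e+00 -6.493e+01 -2.435e+01] sd [0.45 0.57 0.43 0.01 0.01]  pos [ 0.6177 -0.2787  0.0928] w 0.297 g 49.9 t 23.05
```

That one is damp (2.1 N), so it goes back down. Then on to the blank at x=0.449.

```bash
python3 -m inch '[{"x":0,"y":0,"z":-0.014,"ax":0,"ay":0,"az":0},{"x":0,"y":0,"z":-0.014,"ax":0,"ay":0,"az":0},{"x":0,"y":0,"z":-0.007,"ax":0,"ay":0,"az":0},{"x":0,"y":0,"z":-0.003,"ax":0,"ay":0,"az":0},{"x":0,"y":0,"z":0,"ax":0,"ay":0,"az":0},{"x":0,"y":0,"z":0,"ax":0,"ay":0,"az":0}]' && python3 -m inch '[{"x":0,"y":0,"z":0,"ax":0,"ay":0,"az":0},{"x":0,"y":0,"z":0,"ax":0,"ay":0,"az":0},{"x":0,"y":0,"z":0,"ax":0,"ay":0,"az":0},{"x":0,"y":0,"z":0.015,"ax":0,"ay":0,"az":0},{"x":0,"y":0,"z":0.025,"ax":0,"ay":0,"az":0},{"x":0,"y":0,"z":0.02,"ax":0,"ay":0,"az":0},{"x":-0.028,"y":0,"z":0,"ax":0,"ay":0,"az":0},{"x":-0.028,"y":0,"z":0,"ax":0,"ay":0,"az":0},{"x":-0.028,"y":0,"z":0,"ax":0,"ay":0,"az":0},{"x":-0.028,"y":0,"z":0,"ax":0,"ay":0,"az":0},{"x":-0.028,"y":0,"z":0,"ax":0,"ay":0,"az":0},{"x":-0.028,"y":0,"z":0,"ax":0,"ay":0,"az":0},{"x":0,"y":0,"z":0,"ax":0,"ay":0,"az":0},{"x":0,"y":0,"z":0,"ax":0,"ay":0,"az":0},{"x":0,"y":0,"z":0,"ax":0,"ay":0,"az":0}]' 0.1; python3 f.py
```

```text
time_s: 23.55
ee_pos: [0.6165, -0.2778, 0.0557]
tool_rot: [[0.0, 1.0, -0.003], [1.0, -0.0, 0.002], [0.002, -0.003, -1.0]]
contact_force: [-8.6, 4.9, 16.9]
width: 0.297
grasp_force: 54.7
time_s: 24.8
ee_pos: [0.451, -0.279, 0.1158]
tool_rot: [[-0.0, 1.0, 0.002], [1.0, 0.0, -0.001], [-0.001, 0.002, -1.0]]
contact_force: [0.4, -0.2, -0.4]
width: 0.448
grasp_force: 0.0
F [ -0.2   -0.45  -0.18 -47.1  -20.96] sd [0.38 0.65 0.6  0.11 0.2 ]  pos [ 0.45   -0.2786  0.1146] w 0.447 g 0.0 t 25.2
```

```bash
python3 -m inch '[{"x":-0.0005,"y":0,"z":-0.02,"ax":0,"ay":0,"az":0},{"x":0,"y":0,"z":-0.02,"ax":0,"ay":0,"az":0},{"x":0,"y":0,"z":-0.018,"ax":0,"ay":0,"az":0},{"x":0,"y":0,"z":0,"ax":0,"ay":0,"az":0},{"x":0,"y":0,"z":0,"ax":0,"ay":0,"az":0}]' && python3 -m inch '[{"x":0,"y":0,"z":0,"ax":0,"ay":0,"az":0},{"x":0,"y":0,"z":0,"ax":0,"ay":0,"az":0},{"x":0,"y":0,"z":0,"ax":0,"ay":0,"az":0},{"x":0,"y":0,"z":0,"ax":0,"ay":0,"az":0},{"x":0,"y":0,"z":0,"ax":0,"ay":0,"az":0},{"x":0,"y":0,"z":0,"ax":0,"ay":0,"az":0}]' 1 50 && python3 -m inch '[{"x":0,"y":0,"z":0.014,"ax":0,"ay":0,"az":0},{"x":0,"y":0,"z":0.014,"ax":0,"ay":0,"az":0},{"x":0,"y":0,"z":0.01,"ax":0,"ay":0,"az":0},{"x":0,"y":0,"z":0,"ax":0,"ay":0,"az":0},{"x":0,"y":0,"z":0,"ax":0,"ay":0,"az":0},{"x":0,"y":0,"z":0,"ax":0,"ay":0,"az":0}]' && python3 f.py && python3 f.py
```

```text
time_s: 25.62
ee_pos: [0.4484, -0.2783, 0.0561]
tool_rot: [[0.0, 1.0, -0.002], [1.0, -0.0, 0.001], [0.001, -0.002, -1.0]]
contact_force: [0.3, 0.3, -0.9]
width: 0.454
grasp_force: 0.0
time_s: 26.12
ee_pos: [0.4497, -0.2789, 0.0576]
tool_rot: [[-0.0, 1.0, 0.001], [1.0, 0.0, -0.0], [-0.0, 0.001, -1.0]]
contact_force: [-1.7, 0.7, 5.6]
width: 0.296
grasp_force: 50.0
time_s: 26.62
ee_pos: [0.4488, -0.2784, 0.0943]
tool_rot: [[-0.0, 1.0, -0.001], [1.0, 0.0, 0.0], [0.0, -0.001, -1.0]]
contact_force: [-0.9, 0.1, -1.8]
width: 0.296
grasp_force: 50.0
F [ 3.000e-02  3.000e-02 -2.350e+00 -4.901e+01 -2.060e+01] sd [0.81 0.4  0.3  0.17 0.09]  pos [ 0.449  -0.2786  0.0945] w 0.295 g 50.0 t 27.02
F [ -0.21  -0.23  -2.09 -48.82 -20.57] sd [0.3  0.47 0.52 0.01 0.01]  pos [ 0.4492 -0.2787  0.0948] w 0.298 g 50.0 t 27.42
```

Also damp. Returning it, then the last one at x=0.392.

```bash
python3 -m inch '[{"x":0,"y":0,"z":-0.014,"ax":0,"ay":0,"az":0},{"x":0,"y":0,"z":-0.014,"ax":0,"ay":0,"az":0},{"x":0,"y":0,"z":-0.006,"ax":0,"ay":0,"az":0},{"x":0,"y":0,"z":-0.003,"ax":0,"ay":0,"az":0},{"x":0,"y":0,"z":0,"ax":0,"ay":0,"az":0},{"x":0,"y":0,"z":0,"ax":0,"ay":0,"az":0}]' && python3 -m inch '[{"x":0,"y":0,"z":0,"ax":0,"ay":0,"az":0},{"x":0,"y":0,"z":0,"ax":0,"ay":0,"az":0},{"x":0,"y":0,"z":0,"ax":0,"ay":0,"az":0},{"x":0,"y":0,"z":0.015,"ax":0,"ay":0,"az":0},{"x":0,"y":0,"z":0.025,"ax":0,"ay":0,"az":0},{"x":0,"y":0,"z":0.018,"ax":0,"ay":0,"az":0},{"x":-0.02,"y":0,"z":0,"ax":0,"ay":0,"az":0},{"x":-0.02,"y":0,"z":0,"ax":0,"ay":0,"az":0},{"x":-0.017,"y":0,"z":0,"ax":0,"ay":0,"az":0},{"x":0,"y":0,"z":0,"ax":0,"ay":0,"az":0},{"x":0,"y":0,"z":0,"ax":0,"ay":0,"az":0},{"x":0,"y":0,"z":0,"ax":0,"ay":0,"az":0}]' 0.1; python3 f.py
```

```text
time_s: 27.92
ee_pos: [0.4494, -0.2789, 0.0581]
tool_rot: [[0.0, 1.0, 0.0], [1.0, -0.0, -0.0], [-0.0, 0.0, -1.0]]
contact_force: [-0.1, -0.1, -3.0]
width: 0.297
grasp_force: 50.1
time_s: 28.92
ee_pos: [0.3933, -0.2789, 0.1162]
tool_rot: [[-0.0, 1.0, 0.002], [1.0, 0.0, -0.001], [-0.001, 0.002, -1.0]]
contact_force: [0.4, -0.8, -0.7]
width: 0.449
grasp_force: 0.0
F [ -0.22  -0.08  -0.13 -41.62 -20.02] sd [0.47 0.44 0.4  0.09 0.13]  pos [ 0.3924 -0.2786  0.1157] w 0.451 g 0.0 t 29.32
```

```bash
python3 -m inch '[{"x":0,"y":0,"z":-0.02,"ax":0,"ay":0,"az":0},{"x":0,"y":0,"z":-0.02,"ax":0,"ay":0,"az":0},{"x":0,"y":0,"z":-0.02,"ax":0,"ay":0,"az":0},{"x":0,"y":0,"z":0,"ax":0,"ay":0,"az":0},{"x":0,"y":0,"z":0,"ax":0,"ay":0,"az":0}]' && python3 -m inch '[{"x":0,"y":0,"z":0,"ax":0,"ay":0,"az":0},{"x":0,"y":0,"z":0,"ax":0,"ay":0,"az":0},{"x":0,"y":0,"z":0,"ax":0,"ay":0,"az":0},{"x":0,"y":0,"z":0,"ax":0,"ay":0,"az":0},{"x":0,"y":0,"z":0,"ax":0,"ay":0,"az":0},{"x":0,"y":0,"z":0,"ax":0,"ay":0,"az":0}]' 1 50 && python3 -m inch '[{"x":0,"y":0,"z":0.014,"ax":0,"ay":0,"az":0},{"x":0,"y":0,"z":0.014,"ax":0,"ay":0,"az":0},{"x":0,"y":0,"z":0.01,"ax":0,"ay":0,"az":0},{"x":0,"y":0,"z":0,"ax":0,"ay":0,"az":0},{"x":0,"y":0,"z":0,"ax":0,"ay":0,"az":0},{"x":0,"y":0,"z":0,"ax":0,"ay":0,"az":0}]' && python3 f.py && python3 f.py
```

```text
time_s: 29.73
ee_pos: [0.3912, -0.2783, 0.0551]
tool_rot: [[0.0, 1.0, -0.003], [1.0, -0.0, 0.001], [0.001, -0.003, -1.0]]
contact_force: [0.2, -0.0, 0.3]
width: 0.447
grasp_force: 0.0
time_s: 30.23
ee_pos: [0.3927, -0.2789, 0.0566]
tool_rot: [[-0.0, 1.0, 0.001], [1.0, 0.0, -0.0], [-0.0, 0.001, -1.0]]
contact_force: [0.2, 0.4, 7.0]
width: 0.299
grasp_force: 50.7
time_s: 30.73
ee_pos: [0.3919, -0.2784, 0.0934]
tool_rot: [[-0.0, 1.0, -0.0], [1.0, 0.0, 0.0], [0.0, -0.0, -1.0]]
contact_force: [0.4, 0.2, -1.4]
width: 0.303
grasp_force: 50.5
F [ -0.08  -0.16  -1.12 -43.31 -19.04] sd [0.44 0.38 0.57 0.16 0.08]  pos [ 0.392  -0.2786  0.0935] w 0.293 g 50.5 t 31.13
F [-1.200e-01 -2.000e-02 -1.050e+00 -4.313e+01 -1.903e+01] sd [0.41 0.52 0.49 0.01 0.01]  pos [ 0.3922 -0.2787  0.0938] w 0.297 g 50.5 t 31.53
```

Dry, so three dry blanks plus the sample go in the drawer. Carrying this one to local y = -6 mm.

```bash
python3 -m inch '[{"x":0,"y":0,"z":0.03,"ax":0,"ay":0,"az":0},{"x":0,"y":0,"z":0.03,"ax":0,"ay":0,"az":0},{"x":0,"y":0,"z":0.03,"ax":0,"ay":0,"az":0},{"x":0.0091,"y":0.0296,"z":0,"ax":0,"ay":0,"az":0.102},{"x":0.0091,"y":0.0296,"z":0,"ax":0,"ay":0,"az":0.102},{"x":0.0091,"y":0.0296,"z":0,"ax":0,"ay":0,"az":0.102},{"x":0.0091,"y":0.0296,"z":0,"ax":0,"ay":0,"az":0.102},{"x":0.0091,"y":0.0296,"z":0,"ax":0,"ay":0,"az":0.102},{"x":0.0091,"y":0.0296,"z":0,"ax":0,"ay":0,"az":0.102},{"x":0.0091,"y":0.0296,"z":0,"ax":0,"ay":0,"az":0.102},{"x":0.0091,"y":0.0296,"z":0,"ax":0,"ay":0,"az":0.102},{"x":0.0091,"y":0.0296,"z":0,"ax":0,"ay":0,"az":0.102},{"x":0.0091,"y":0.0296,"z":0,"ax":0,"ay":0,"az":0.102},{"x":0.0091,"y":0.0296,"z":0,"ax":0,"ay":0,"az":0.102},{"x":0.0091,"y":0.0296,"z":0,"ax":0,"ay":0,"az":0.102},{"x":0.0091,"y":0.0296,"z":0,"ax":0,"ay":0,"az":0.102},{"x":0.0091,"y":0.0296,"z":0,"ax":0,"ay":0,"az":0.102},{"x":0.0091,"y":0.0296,"z":0,"ax":0,"ay":0,"az":0.102},{"x":0.0091,"y":0.0296,"z":0,"ax":0,"ay":0,"az":0.102}]' && python3 -m inch '[{"x":0,"y":0,"z":0,"ax":0,"ay":0,"az":0},{"x":0,"y":0,"z":0,"ax":0,"ay":0,"az":0},{"x":0,"y":0,"z":0,"ax":0,"ay":0,"az":0}]'
python3 - <<'E'
from h import *
im,c=snap('wrist','pics/w8.png');print(loc(status.sense()["ee_pos"]))
E
```

```text
time_s: 33.12
ee_pos: [0.5379, 0.1963, 0.1838]
tool_rot: [[-0.998, -0.066, -0.0], [-0.066, 0.998, -0.0], [0.0, -0.0, -1.0]]
contact_force: [0.3, -0.3, -1.0]
width: 0.296
grasp_force: 50.5
time_s: 33.37
ee_pos: [0.5374, 0.1943, 0.1833]
tool_rot: [[-0.998, -0.06, -0.001], [-0.06, 0.998, -0.001], [0.001, -0.001, -1.0]]
contact_force: [0.7, -1.5, -1.2]
width: 0.296
grasp_force: 50.5
[-0.02   -0.0073]
```

View pics/w8.png

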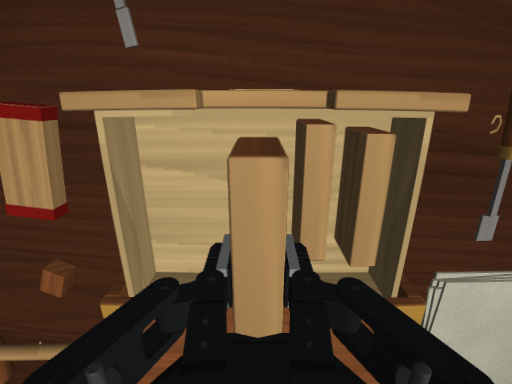

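Both earlier blanks are upright and clear of the held one. Lowering.

```bash
python3 -m inch '[{"x":0,"y":0,"z":-0.025,"ax":0,"ay":0,"az":0},{"x":0,"y":0,"z":-0.025,"ax":0,"ay":0,"az":0},{"x":0,"y":0,"z":-0.025,"ax":0,"ay":0,"az":0},{"x":0,"y":0,"z":-0.025,"ax":0,"ay":0,"az":0},{"x":0,"y":0,"z":-0.013,"ax":0,"ay":0,"az":0},{"x":0,"y":0,"z":-0.004,"ax":0,"ay":0,"az":0},{"x":0,"y":0,"z":0,"ax":0,"ay":0,"az":0},{"x":0,"y":0,"z":-0.0015,"ax":0,"ay":0,"az":0},{"x":0,"y":0,"z":0,"ax":0,"ay":0,"az":0}]'; python3 -m inch '[{"x":0,"y":0,"z":-0.0015,"ax":0,"ay":0,"az":0},{"x":0,"y":0,"z":0,"ax":0,"ay":0,"az":0}]'
```

```text
time_s: 34.17
ee_pos: [0.5382, 0.1946, 0.0659]
tool_rot: [[-0.998, -0.06, 0.001], [-0.06, 0.998, 0.0], [-0.001, 0.0, -1.0]]
contact_force: [-0.3, 0.6, -0.0]
width: 0.299
grasp_force: 50.4
time_s: 34.33
ee_pos: [0.5394, 0.1949, 0.0656]
tool_rot: [[-0.998, -0.061, 0.003], [-0.061, 0.998, 0.001], [-0.003, 0.0, -1.0]]
contact_force: [-0.1, -1.0, 5.6]
width: 0.298
grasp_force: 51.3
```

```bash
python3 -m inch '[{"x":0,"y":0,"z":0,"ax":0,"ay":0,"az":0},{"x":0,"y":0,"z":0,"ax":0,"ay":0,"az":0},{"x":0,"y":0,"z":0,"ax":0,"ay":0,"az":0},{"x":0,"y":0,"z":0.015,"ax":0,"ay":0,"az":0},{"x":0,"y":0,"z":0.035,"ax":0,"ay":0,"az":0},{"x":0,"y":0,"z":0.035,"ax":0,"ay":0,"az":0},{"x":0,"y":0,"z":0.04,"ax":0,"ay":0,"az":0},{"x":0,"y":-0.04,"z":0.02,"ax":0,"ay":0,"az":0},{"x":0.005,"y":-0.04,"z":0.02,"ax":0,"ay":0,"az":0},{"x":0.01,"y":-0.04,"z":0.02,"ax":0,"ay":0,"az":0},{"x":0.01,"y":-0.04,"z":0.0,"ax":0,"ay":0,"az":0},{"x":0,"y":0,"z":0,"ax":0,"ay":0,"az":0},{"x":0,"y":0,"z":0,"ax":0,"ay":0,"az":0},{"x":0,"y":0,"z":0,"ax":0,"ay":0,"az":0}]' 0.2
python3 -c "
from h import *
im,c=snap('wrist','pics/w9.png');np.save('w9.npy',c,allow_pickle=True)"
python3 -m inch '[{"x":0,"y":-0.04,"z":0,"ax":0,"ay":0,"az":0},{"x":0,"y":-0.04,"z":0,"ax":0,"ay":0,"az":0},{"x":0,"y":-0.03,"z":0,"ax":0,"ay":0,"az":0},{"x":0,"y":0,"z":0,"ax":0,"ay":0,"az":0},{"x":0,"y":0,"z":0,"ax":0,"ay":0,"az":0},{"x":0,"y":0,"z":0,"ax":0,"ay":0,"az":0}]' -1
python3 - <<'E'
from h import *
im,c=snap('wrist','pics/w10.png');np.save('w10.npy',c,allow_pickle=True)
snap('top','pics/t10.png')
ca=np.load('w9.npy',allow_pickle=True).item()
R=[]
for f,cc in(('pics/w9.png',ca),('pics/w10.png',c)):
    hs=cv2.cvtColor(cv2.imread(f),cv2.COLOR_BGR2HSV)
    m=cv2.inRange(hs,(0,180,60),(6,255,255))|cv2.inRange(hs,(174,180,60),(180,255,255))
    q=sorted([q for q in cv2.findContours(m,0,2)[0] if cv2.contourArea(q)>60],key=cv2.contourArea)[-2:]
    q.sort(key=lambda k:k[:,0,1].mean());out=[]
    for k in q:
        b=cv2.boxPoints(cv2.minAreaRect(k));out.append(k[:,0,:].mean(0)*0+np.array(cv2.minAreaRect(k)[0]))
        print(f,cv2.contourArea(k),cv2.boundingRect(k),onz(cc,*out[-1],.026).round(4))
    R.append(out)
for i in range(min(map(len,R))): print(two(ca,R[0][i],c,R[1][i]))
print(status.sense()["ee_pos"])
x=cv2.resize(cv2.imread('pics/w9.png'),(400,300));y=cv2.resize(cv2.imread('pics/w10.png'),(400,300));cv2.imwrite('pics/x10.png',np.hstack([x,y]))
E
```

```text
time_s: 35.5
ee_pos: [0.561, 0.0445, 0.2438]
tool_rot: [[-0.998, -0.061, -0.001], [-0.061, 0.998, 0.001], [0.001, 0.001, -1.0]]
contact_force: [0.7, 0.1, 0.1]
width: 0.398
grasp_force: 0.0
time_s: 36.05
ee_pos: [0.5614, -0.0634, 0.2437]
tool_rot: [[-0.998, -0.064, -0.001], [-0.064, 0.998, 0.001], [0.001, 0.001, -1.0]]
contact_force: [0.1, -0.2, -0.2]
width: 1.002
grasp_force: 0.0
pics/w9.png 609.0 (145, 85, 55, 18) [ 0.4774 -0.063   0.026 ]
pics/w9.png 445.5 (146, 177, 50, 16) [ 0.5927 -0.0691  0.026 ]
pics/w10.png 572.0 (234, 89, 52, 19) [ 0.4771 -0.0662  0.026 ]
pics/w10.png 416.5 (226, 181, 47, 16) [ 0.5933 -0.0725  0.026 ]
(array([ 0.47722312, -0.06614645,  0.01538779]), np.float64(0.00029972218511365))
(array([ 0.59666922, -0.0726014 ,  0.01505694]), np.float64(0.0005317444272025145))
[ 0.56152355 -0.06287151  0.24385901]
```

View pics/x10.png

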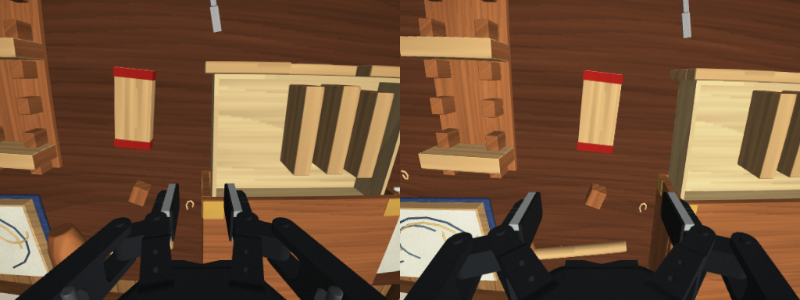

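Three blanks stand upright in the drawer, and the sample hasn't moved, with its centre at about (0.535, -0.070) and yaw -3°. Grasping the sample.

```bash
python3 -m inch '[{"x":-0.009,"y":-0.0022,"z":-0.032,"ax":0,"ay":0,"az":-0.04},{"x":-0.009,"y":-0.0022,"z":-0.032,"ax":0,"ay":0,"az":-0.04},{"x":-0.0085,"y":-0.0022,"z":-0.032,"ax":0,"ay":0,"az":-0.035},{"x":0,"y":0,"z":-0.032,"ax":0,"ay":0,"az":0},{"x":0,"y":0,"z":-0.032,"ax":0,"ay":0,"az":0},{"x":0,"y":0,"z":-0.02,"ax":0,"ay":0,"az":0},{"x":0,"y":0,"z":0,"ax":0,"ay":0,"az":0},{"x":0,"y":0,"z":0,"ax":0,"ay":0,"az":0},{"x":0,"y":0,"z":0,"ax":0,"ay":0,"az":0}]' -1
python3 - <<'E'
from h import *
s=status.sense();print(s["ee_pos"]);im,c=snap('wrist','pics/w11.png');np.save('w11.npy',c,allow_pickle=True)
E
```

```text
time_s: 36.9
ee_pos: [0.5362, -0.0713, 0.0653]
tool_rot: [[-0.999, 0.052, 0.002], [0.052, 0.999, 0.0], [-0.002, 0.0, -1.0]]
contact_force: [0.1, -1.5, 1.1]
width: 0.999
grasp_force: 0.0
[ 0.53615906 -0.07132705  0.06530857]
```

View pics/w11.png

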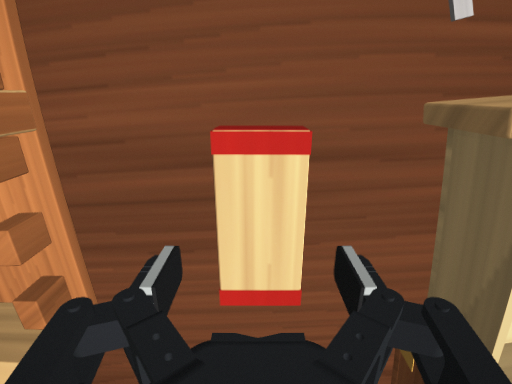

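The fingers straddle the sample squarely. Its red ends are at v≈140 and v≈298. Going down and closing.

```bash
python3 -m inch '[{"x":0,"y":0,"z":-0.02,"ax":0,"ay":0,"az":0},{"x":0,"y":0,"z":-0.015,"ax":0,"ay":0,"az":0},{"x":0,"y":0,"z":-0.009,"ax":0,"ay":0,"az":0},{"x":0,"y":0,"z":0,"ax":0,"ay":0,"az":0},{"x":0,"y":0,"z":0,"ax":0,"ay":0,"az":0}]' && python3 -m inch '[{"x":0,"y":0,"z":0,"ax":0,"ay":0,"az":0},{"x":0,"y":0,"z":0,"ax":0,"ay":0,"az":0},{"x":0,"y":0,"z":0,"ax":0,"ay":0,"az":0},{"x":0,"y":0,"z":0,"ax":0,"ay":0,"az":0},{"x":0,"y":0,"z":0,"ax":0,"ay":0,"az":0},{"x":0,"y":0,"z":0,"ax":0,"ay":0,"az":0}]' 1 50; python3 -m inch '[{"x":0,"y":0,"z":0.02,"ax":0,"ay":0,"az":0},{"x":0,"y":0,"z":0.035,"ax":0,"ay":0,"az":0},{"x":0,"y":0,"z":0.035,"ax":0,"ay":0,"az":0},{"x":0,"y":0,"z":0.035,"ax":0,"ay":0,"az":0},{"x":0,"y":0,"z":0.035,"ax":0,"ay":0,"az":0},{"x":0,"y":0,"z":0,"ax":0,"ay":0,"az":0},{"x":0,"y":0,"z":0,"ax":0,"ay":0,"az":0}]';python3 -c "
from h import *
print(wld(-.02,-.077))"; python3 f.py
```

```text
time_s: 37.37
ee_pos: [0.5355, -0.0723, 0.0209]
tool_rot: [[-0.999, 0.054, 0.001], [0.054, 0.999, 0.0], [-0.001, 0.0, -1.0]]
contact_force: [-0.3, 0.2, 0.5]
width: 1.002
grasp_force: 0.0
time_s: 37.87
ee_pos: [0.536, -0.0723, 0.0215]
tool_rot: [[-0.999, 0.054, 0.002], [0.054, 0.999, -0.0], [-0.002, 0.0, -1.0]]
contact_force: [-1.3, 0.9, 5.0]
width: 0.693
grasp_force: 54.5
time_s: 38.45
ee_pos: [0.537, -0.0726, 0.1833]
tool_rot: [[-0.999, 0.054, 0.006], [0.054, 0.999, -0.001], [-0.006, -0.0, -1.0]]
contact_force: [0.4, 0.1, -1.5]
width: 0.69
grasp_force: 54.3
[0.5419 0.1239]
F [  0.21  -0.13  -1.2  -48.17 -25.3 ] sd [0.55 0.29 0.35 0.58 0.51]  pos [ 0.5343 -0.0723  0.179 ] w 0.689 g 54.2 t 38.85
```

```bash
python3 -m inch '[{"x":0.0013,"y":0.0327,"z":0,"ax":0,"ay":0,"az":0.0195},{"x":0.0013,"y":0.0327,"z":0,"ax":0,"ay":0,"az":0.0195},{"x":0.0013,"y":0.0327,"z":0,"ax":0,"ay":0,"az":0.0195},{"x":0.0013,"y":0.0327,"z":0,"ax":0,"ay":0,"az":0.0195},{"x":0.0013,"y":0.0327,"z":0,"ax":0,"ay":0,"az":0.0195},{"x":0.0013,"y":0.0327,"z":0,"ax":0,"ay":0,"az":0.0195},{"x":0,"y":0,"z":0,"ax":0,"ay":0,"az":0},{"x":0,"y":0,"z":0,"ax":0,"ay":0,"az":0},{"x":0,"y":0,"z":-0.025,"ax":0,"ay":0,"az":0},{"x":0,"y":0,"z":-0.02,"ax":0,"ay":0,"az":0},{"x":0,"y":0,"z":0,"ax":0,"ay":0,"az":0},{"x":0,"y":0,"z":0,"ax":0,"ay":0,"az":0}]'
python3 - <<'E'
from h import *
s=status.sense();print(loc(s["ee_pos"]));im,c=snap('wrist','pics/w12.png')
E
```

```text
time_s: 39.85
ee_pos: [0.5417, 0.1221, 0.134]
tool_rot: [[-0.998, -0.061, -0.004], [-0.061, 0.998, -0.002], [0.004, -0.001, -1.0]]
contact_force: [-0.7, -0.1, -0.5]
width: 0.685
grasp_force: 54.2
[-0.0203 -0.0788]
```

View pics/w12.png

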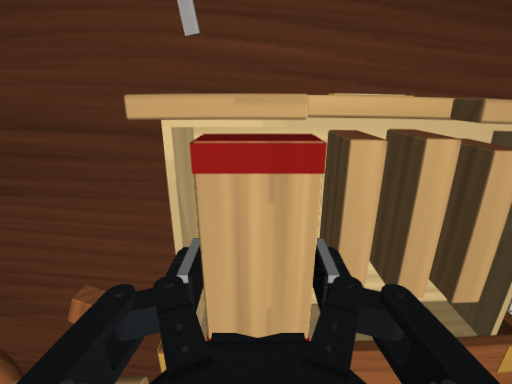

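The sample hangs clear between the -y wall and the third blank. Lowering carefully.

```bash
python3 -m inch '[{"x":0,"y":0.0,"z":-0.02,"ax":0,"ay":0,"az":0},{"x":0,"y":0.001,"z":-0.02,"ax":0,"ay":0,"az":0},{"x":0,"y":0,"z":-0.02,"ax":0,"ay":0,"az":0},{"x":0,"y":0,"z":-0.015,"ax":0,"ay":0,"az":0},{"x":0,"y":0,"z":-0.01,"ax":0,"ay":0,"az":0},{"x":0,"y":0,"z":0,"ax":0,"ay":0,"az":0},{"x":0,"y":0,"z":0,"ax":0,"ay":0,"az":0}]'; python3 -m inch '[{"x":0,"y":0,"z":-0.004,"ax":0,"ay":0,"az":0},{"x":0,"y":0,"z":0,"ax":0,"ay":0,"az":0}]';  python3 -m inch '[{"x":0,"y":0,"z":-0.0015,"ax":0,"ay":0,"az":0},{"x":0,"y":0,"z":0,"ax":0,"ay":0,"az":0}]'
```

```text
time_s: 40.48
ee_pos: [0.5434, 0.1247, 0.0508]
tool_rot: [[-0.998, -0.063, 0.001], [-0.063, 0.998, 0.0], [-0.001, -0.0, -1.0]]
contact_force: [-0.2, 0.8, -1.1]
width: 0.688
grasp_force: 54.3
time_s: 40.65
ee_pos: [0.5446, 0.1252, 0.0477]
tool_rot: [[-0.998, -0.063, 0.003], [-0.063, 0.998, 0.001], [-0.004, 0.001, -1.0]]
contact_force: [0.7, -0.5, 2.2]
width: 0.694
grasp_force: 55.4
time_s: 40.82
ee_pos: [0.5459, 0.1253, 0.0474]
tool_rot: [[-0.998, -0.063, 0.006], [-0.063, 0.998, 0.001], [-0.006, 0.001, -1.0]]
contact_force: [0.4, -0.5, 8.5]
width: 0.69
grasp_force: 56.9
```

```bash
python3 -m inch '[{"x":0,"y":0,"z":0,"ax":0,"ay":0,"az":0},{"x":0,"y":0,"z":0,"ax":0,"ay":0,"az":0},{"x":0,"y":0,"z":0,"ax":0,"ay":0,"az":0},{"x":0,"y":0,"z":0,"ax":0,"ay":0,"az":0}]' -0.55; python3 -m inch '[{"x":0,"y":0,"z":0.01,"ax":0,"ay":0,"az":0},{"x":0,"y":0,"z":0.02,"ax":0,"ay":0,"az":0},{"x":0,"y":0,"z":0.03,"ax":0,"ay":0,"az":0},{"x":0,"y":0,"z":0.035,"ax":0,"ay":0,"az":0},{"x":0,"y":0,"z":0.04,"ax":0,"ay":0,"az":0},{"x":0,"y":0,"z":0.04,"ax":0,"ay":0,"az":0},{"x":0,"y":0,"z":0,"ax":0,"ay":0,"az":0},{"x":0,"y":0,"z":0,"ax":0,"ay":0,"az":0}]'
python3 - <<'E'
from h import *
im,c=snap('wrist','pics/w13.png');np.save('w13.npy',c,allow_pickle=True)
hs=cv2.cvtColor(cv2.imread('pics/w13.png'),cv2.COLOR_BGR2HSV)
m=cv2.inRange(hs,(0,180,60),(6,255,255))|cv2.inRange(hs,(174,180,60),(180,255,255))
for k in cv2.findContours(m,0,2)[0]:
    if cv2.contourArea(k)>40:
        b=cv2.boxPoints(cv2.minAreaRect(k));print(cv2.contourArea(k),[loc(onz(c,*q,.047)).tolist() for q in b],b.round(0).tolist())
E
```

```text
time_s: 41.15
ee_pos: [0.5458, 0.1262, 0.0474]
tool_rot: [[-0.998, -0.063, 0.006], [-0.063, 0.998, 0.002], [-0.006, 0.002, -1.0]]
contact_force: [1.0, 0.9, 8.9]
width: 0.77
grasp_force: 4.4
time_s: 41.82
ee_pos: [0.5448, 0.1253, 0.2237]
tool_rot: [[-0.998, -0.063, 0.007], [-0.063, 0.998, 0.002], [-0.007, 0.001, -1.0]]
contact_force: [0.1, 0.4, -1.0]
width: 0.775
grasp_force: 0.0
435.0 [[0.0457, -0.1054], [0.0337, -0.1051], [0.0337, -0.0458], [0.0457, -0.0454]] [[233.0, 223.0], [233.0, 214.0], [282.0, 214.0], [282.0, 223.0]]
739.5 [[-0.0832, -0.105], [-0.0833, -0.0461], [-0.0685, -0.0456], [-0.0684, -0.1054]] [[230.0, 114.0], [285.0, 114.0], [285.0, 128.0], [230.0, 128.0]]
```

Run:
```python
from h import *
snap('top','pics/t13.png');snap('scene','pics/s13.png')
r=lambda f:cv2.resize(cv2.imread(f),(400,300),interpolation=cv2.INTER_AREA)
t=cv2.resize(cv2.imread('pics/t13.png')[85:270,135:395],(400,285));t=cv2.copyMakeBorder(t,0,15,0,0,0)
s=cv2.resize(cv2.imread('pics/s13.png')[100:340,180:500],(400,300))
w=r('pics/w13.png')
cv2.imwrite('pics/x13.png',np.vstack([np.hstack([w,t]),np.hstack([s,s*0])]))
```

```text
(no output)
```

View pics/x13.png

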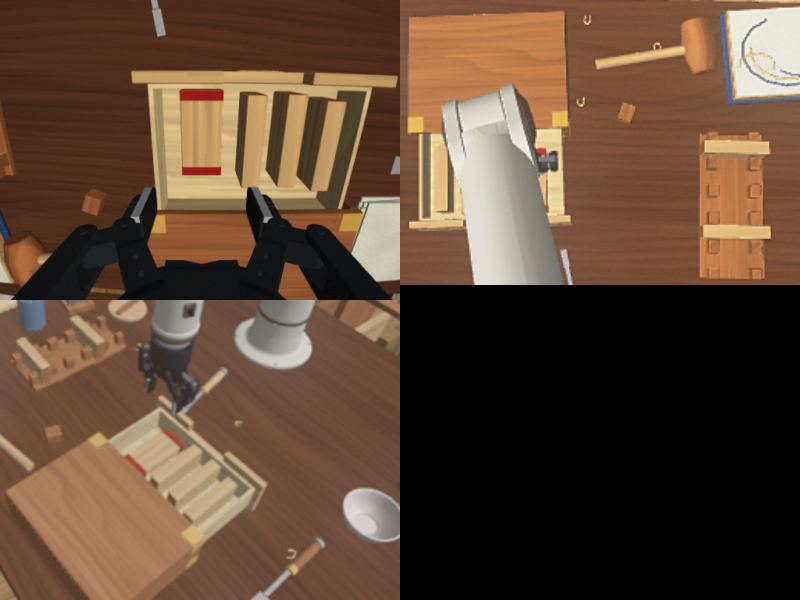

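Inside the drawer the sample lies flat with the three blanks upright beside it, and two damp blanks stand in the rack. Moving in front of the drawer with the fingers shut.

```bash
python3 -m inch '[{"x":-0.036,"y":0.0167,"z":0,"ax":0,"ay":0,"az":0},{"x":-0.036,"y":0.0167,"z":0,"ax":0,"ay":0,"az":0},{"x":-0.036,"y":0.0167,"z":0,"ax":0,"ay":0,"az":0},{"x":-0.039,"y":0.0167,"z":0,"ax":0,"ay":0,"az":0},{"x":0,"y":0,"z":0,"ax":0,"ay":0,"az":0},{"x":0,"y":0,"z":0,"ax":0,"ay":0,"az":0}]' 1 30; python3 -m inch '[{"x":0,"y":0,"z":-0.031,"ax":0,"ay":0,"az":0},{"x":0,"y":0,"z":-0.031,"ax":0,"ay":0,"az":0},{"x":0,"y":0,"z":-0.031,"ax":0,"ay":0,"az":0},{"x":0,"y":0,"z":-0.031,"ax":0,"ay":0,"az":0},{"x":0,"y":0,"z":-0.031,"ax":0,"ay":0,"az":0},{"x":0,"y":0,"z":0,"ax":0,"ay":0,"az":0},{"x":0,"y":0,"z":0,"ax":0,"ay":0,"az":0}]'
```

```text
time_s: 42.47
ee_pos: [0.3936, 0.1918, 0.2184]
tool_rot: [[-0.998, -0.068, -0.003], [-0.068, 0.998, -0.002], [0.003, -0.001, -1.0]]
contact_force: [1.3, -0.1, 0.9]
width: 0.0
grasp_force: 0.0
time_s: 43.05
ee_pos: [0.3953, 0.1898, 0.0628]
tool_rot: [[-0.998, -0.062, -0.005], [-0.062, 0.998, -0.003], [0.006, -0.003, -1.0]]
contact_force: [-0.7, 0.3, 0.1]
width: 0.003
grasp_force: 0.0
```

```bash
python3 -m inch '[{"x":0.006,"y":0.0004,"z":0.004,"ax":0,"ay":0,"az":0},{"x":0.008,"y":0.0005,"z":0,"ax":0,"ay":0,"az":0},{"x":0.008,"y":0.0005,"z":0,"ax":0,"ay":0,"az":0},{"x":0.006,"y":0.0004,"z":0,"ax":0,"ay":0,"az":0},{"x":0.004,"y":0.0003,"z":0,"ax":0,"ay":0,"az":0},{"x":0.004,"y":0.0003,"z":0,"ax":0,"ay":0,"az":0},{"x":0.004,"y":0.0003,"z":0,"ax":0,"ay":0,"az":0},{"x":0.005,"y":0.0003,"z":0,"ax":0,"ay":0,"az":0},{"x":0.006,"y":0.0004,"z":0,"ax":0,"ay":0,"az":0},{"x":0.007,"y":0.0004,"z":0,"ax":0,"ay":0,"az":0},{"x":0.008,"y":0.0005,"z":0,"ax":0,"ay":0,"az":0},{"x":0.008,"y":0.0005,"z":0,"ax":0,"ay":0,"az":0},{"x":0.008,"y":0.0005,"z":0,"ax":0,"ay":0,"az":0},{"x":0.008,"y":0.0005,"z":0,"ax":0,"ay":0,"az":0},{"x":0.008,"y":0.0005,"z":0,"ax":0,"ay":0,"az":0},{"x":0.008,"y":0.0005,"z":0,"ax":0,"ay":0,"az":0},{"x":0.008,"y":0.0005,"z":0,"ax":0,"ay":0,"az":0},{"x":0.008,"y":0.0005,"z":0,"ax":0,"ay":0,"az":0},{"x":0.008,"y":0.0005,"z":0,"ax":0,"ay":0,"az":0},{"x":0.008,"y":0.0005,"z":0,"ax":0,"ay":0,"az":0}]'; python3 -m inch '[{"x":0.008,"y":0.0005,"z":0,"ax":0,"ay":0,"az":0},{"x":0.008,"y":0.0005,"z":0,"ax":0,"ay":0,"az":0},{"x":0.008,"y":0.0005,"z":0,"ax":0,"ay":0,"az":0},{"x":0.008,"y":0.0005,"z":0,"ax":0,"ay":0,"az":0},{"x":0.006,"y":0.0004,"z":0,"ax":0,"ay":0,"az":0},{"x":0.006,"y":0.0004,"z":0,"ax":0,"ay":0,"az":0},{"x":0.004,"y":0.0003,"z":0,"ax":0,"ay":0,"az":0},{"x":0,"y":0,"z":0,"ax":0,"ay":0,"az":0},{"x":0,"y":0,"z":0,"ax":0,"ay":0,"az":0}]'
```

```text
time_s: 44.72
ee_pos: [0.5352, 0.2001, 0.0686]
tool_rot: [[-0.998, -0.063, -0.0], [-0.063, 0.998, -0.0], [0.0, -0.0, -1.0]]
contact_force: [-0.7, -0.8, -0.4]
width: 0.001
grasp_force: 0.6
time_s: 45.47
ee_pos: [0.5828, 0.2036, 0.0688]
tool_rot: [[-0.998, -0.063, 0.001], [-0.063, 0.998, 0.001], [-0.001, 0.0, -1.0]]
contact_force: [0.3, -1.0, 0.7]
width: -0.002
grasp_force: 0.0
```

```bash
python3 -m inch '[{"x":0.005,"y":0.0003,"z":0,"ax":0,"ay":0,"az":0},{"x":0.005,"y":0.0003,"z":0,"ax":0,"ay":0,"az":0},{"x":0.005,"y":0.0003,"z":0,"ax":0,"ay":0,"az":0},{"x":0.003,"y":0.0002,"z":0,"ax":0,"ay":0,"az":0}]'; python3 -m inch '[{"x":0.003,"y":0.0002,"z":0,"ax":0,"ay":0,"az":0},{"x":0.003,"y":0.0002,"z":0,"ax":0,"ay":0,"az":0}]'; python3 -m inch '[{"x":0.003,"y":0.0002,"z":0,"ax":0,"ay":0,"az":0},{"x":0,"y":0,"z":0,"ax":0,"ay":0,"az":0}]' ; python3 -m inch '[{"x":0.003,"y":0.0002,"z":0,"ax":0,"ay":0,"az":0},{"x":0,"y":0,"z":0,"ax":0,"ay":0,"az":0}]'
```

```text
time_s: 45.8
ee_pos: [0.5996, 0.2046, 0.0685]
tool_rot: [[-0.998, -0.063, -0.003], [-0.063, 0.998, -0.0], [0.003, -0.0, -1.0]]
contact_force: [-7.6, -0.1, 5.8]
width: -0.0
grasp_force: 3.6
time_s: 45.97
ee_pos: [0.6055, 0.205, 0.0685]
tool_rot: [[-0.998, -0.064, -0.002], [-0.064, 0.998, -0.0], [0.002, -0.0, -1.0]]
contact_force: [-2.4, -0.2, 1.1]
width: -0.001
grasp_force: 1.5
time_s: 46.13
ee_pos: [0.6089, 0.2051, 0.0683]
tool_rot: [[-0.998, -0.063, -0.002], [-0.063, 0.998, -0.0], [0.002, -0.0, -1.0]]
contact_force: [-3.7, 0.8, 2.4]
width: -0.004
grasp_force: 2.2
time_s: 46.3
ee_pos: [0.6089, 0.2051, 0.0682]
tool_rot: [[-0.998, -0.064, -0.008], [-0.064, 0.998, -0.002], [0.008, -0.001, -1.0]]
contact_force: [-12.9, -1.5, 8.9]
width: -0.002
grasp_force: 6.4
```

The catch gave way and the drawer stopped against a firm 13 N. Backing off and checking.

```bash
python3 -m inch '[{"x":-0.01,"y":0,"z":0,"ax":0,"ay":0,"az":0},{"x":-0.03,"y":0,"z":0,"ax":0,"ay":0,"az":0},{"x":-0.03,"y":0,"z":0,"ax":0,"ay":0,"az":0},{"x":-0.03,"y":0,"z":0.02,"ax":0,"ay":0,"az":0},{"x":-0.02,"y":-0.01,"z":0.035,"ax":0,"ay":0,"az":0},{"x":0,"y":-0.02,"z":0.035,"ax":0,"ay":0,"az":0},{"x":0,"y":-0.035,"z":0.02,"ax":0,"ay":0,"az":0},{"x":0,"y":-0.04,"z":0.01,"ax":0,"ay":0,"az":0},{"x":0,"y":-0.04,"z":0.01,"ax":0,"ay":0,"az":0},{"x":0,"y":-0.04,"z":0.01,"ax":0,"ay":0,"az":0},{"x":0,"y":-0.04,"z":0.01,"ax":0,"ay":0,"az":0},{"x":0,"y":-0.04,"z":0.0,"ax":0,"ay":0,"az":0},{"x":0,"y":0,"z":0,"ax":0,"ay":0,"az":0},{"x":0,"y":0,"z":0,"ax":0,"ay":0,"az":0}]'
python3 - <<'E'
from bl import *
im,c=snap('top','pics/t14.png');_,w=snap('wrist','pics/w14.png')
t=cv2.imread('pics/t14.png');hs=cv2.cvtColor(t,cv2.COLOR_BGR2HSV)
# profile along chest x axis at several local y: list of colour vs world x (z=.1)
for y in (.10,.13,.26,.30):
    row=[]
    for x in np.arange(.58,.66,.005):
        u,v=proj(c,[x-(y-.195)*.063,y,.104]);row.append(int(hs[int(round(v)),int(round(u)),2]))
    print(y,row)
# same in start picture rows, blanks left in rack, bystander drift
t0=cv2.imread('pics/t.png')
d=cv2.absdiff(t,t0).max(2)
for n,(x,y) in dict(offcut=(441,247),chisel=(167,335),jar=(648,335)).items():
    u,v=int(x*.64),int(y*.64);print(n,d[v-28:v+28,u-14:u+14].max(), (d[v-28:v+28,u-14:u+14]>40).sum())
for o in tops('pics/t14.png',c,amin=100): print(np.round(onz(c,*o[1],.072),4),o[4])
E
```

```text
time_s: 47.47
ee_pos: [0.4934, -0.0636, 0.2194]
tool_rot: [[-0.998, -0.056, 0.003], [-0.056, 0.998, -0.001], [-0.003, -0.002, -1.0]]
contact_force: [-0.5, 1.2, 0.2]
width: -0.004
grasp_force: 0.0
0.1 [118, 121, 122, 126, 119, 158, 155, 186, 237, 231, 238, 187, 197, 186, 194, 197, 187]
0.13 [127, 118, 122, 133, 127, 158, 163, 147, 160, 224, 241, 159, 191, 178, 177, 191, 188]
0.26 [117, 123, 123, 117, 117, 157, 159, 197, 134, 231, 248, 124, 189, 185, 189, 180, 181]
0.3 [117, 121, 123, 116, 118, 160, 155, 161, 201, 229, 231, 187, 189, 185, 188, 188, 188]
offcut 155 325
chisel 9 0
jar 8 0
[ 0.4484 -0.2814  0.072 ] [8.0, 43.0]
[ 0.6153 -0.2837  0.072 ] [8.0, 41.0]
```

```bash
python3 -m inch '[{"x":0.016,"y":-0.03,"z":0.02,"ax":0,"ay":0,"az":0},{"x":0.016,"y":-0.03,"z":0.02,"ax":0,"ay":0,"az":0},{"x":0.016,"y":-0.03,"z":0.02,"ax":0,"ay":0,"az":0},{"x":0.016,"y":-0.03,"z":0.02,"ax":0,"ay":0,"az":0},{"x":0.016,"y":-0.03,"z":0.02,"ax":0,"ay":0,"az":0},{"x":0,"y":0,"z":0,"ax":0,"ay":0,"az":0},{"x":0,"y":0,"z":0,"ax":0,"ay":0,"az":0},{"x":0,"y":0,"z":0,"ax":0,"ay":0,"az":0}]';python3 -c "
from h import *
im,c=snap('wrist','pics/w15.png');np.save('w15.npy',c,allow_pickle=True)"
python3 -m inch '[{"x":0,"y":-0.04,"z":0,"ax":0,"ay":0,"az":0},{"x":0,"y":-0.04,"z":0,"ax":0,"ay":0,"az":0},{"x":0,"y":-0.03,"z":0,"ax":0,"ay":0,"az":0},{"x":0,"y":0,"z":0,"ax":0,"ay":0,"az":0},{"x":0,"y":0,"z":0,"ax":0,"ay":0,"az":0},{"x":0,"y":0,"z":0,"ax":0,"ay":0,"az":0}]'
python3 - <<'E'
from bl import *
im,c4=snap('wrist','pics/w16.png');c3=np.load("w15.npy",allow_pickle=True).item()
A=tops("pics/w15.png",c3,(.36,.66,-.4,-.15));B=tops("pics/w16.png",c4,(.36,.66,-.4,-.15));print(len(A),len(B))
for f,c,L in(("a",c3,A),("b",c4,B)):
    for o in L: print(f,onz(c,*o[1],.072).round(4),np.round(o[4],1))
im,ct=snap('top','pics/t16.png');t=cv2.imread('pics/t16.png');t0=cv2.imread('pics/t.png');d=cv2.absdiff(t,t0).max(2)
u,v=int(441*.64),int(247*.64);print("offcut",(d[v-12:v+12,u-12:u+12]>40).sum())
for a in A:
  for b in B:
    if abs(a[0]-b[0])<.02: print(two(c3,a[1],c4,b[1]))
E
```

```text
time_s: 48.23
ee_pos: [0.5729, -0.2075, 0.3178]
tool_rot: [[-0.998, -0.066, -0.001], [-0.066, 0.998, 0.001], [0.001, 0.001, -1.0]]
contact_force: [0.7, -0.3, -0.6]
width: 0.001
grasp_force: 0.0
time_s: 48.78
ee_pos: [0.5727, -0.3173, 0.3176]
tool_rot: [[-0.998, -0.066, -0.001], [-0.066, 0.998, 0.002], [0.001, 0.002, -1.0]]
contact_force: [0.5, 0.5, 0.2]
width: 0.0
grasp_force: 0.0
2 2
a [ 0.4492 -0.2792  0.072 ] [ 21.5 102.7]
a [ 0.6159 -0.282   0.072 ] [16.7 90.1]
b [ 0.4492 -0.2799  0.072 ] [ 21.4 101.8]
b [ 0.6159 -0.2823  0.072 ] [16.5 89.2]
offcut 0
(array([ 0.44896707, -0.27960885,  0.06947945]), np.float64(7.959948152962305e-06))
(array([ 0.61628148, -0.28220863,  0.07085067]), np.float64(2.477396513544667e-05))
```

Both damp blanks sit fully down, with tops at about 70-71 mm. The bystanders haven't moved and the drawer is home, so I'm handing in.

```bash
python3 -c "
from cell import job
print(job.close_job())"
```

```text
the job is handed in; nothing more can be done
None
```

I put the three dry blanks and the sample side by side in the drawer and pushed it home past its catch, left the two damp blanks fully down in the rack, and handed the job in at about 49 s; the chisel, offcut and jar did not move.

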